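Load and lock the mould press

ROBOT

A 6-joint arm with a two-finger parallel gripper is mounted at the origin on the work surface. World frame = base frame: x ahead of the robot, y to its left, z up, the work surface at z = 0. Lengths are in mm, angles in rad, forces in N, time in s.
With the tool pointing down it reaches from about 400 to 925 mm from the base axis. Payload 12.5 kg.
Tool frame: the origin (TCP) lies midway between the tips of the shut fingers; the grasp point (between the pads) lies 19 mm behind it; z points along the fingers, y is the line along which they close (so a half turn about z gives the same grasp; the last joint's range is limited). The gripper opens to 95 mm and grips with 3 to 60 N. Pads are 20 mm wide; open, the fingers measure 119 mm over their backs; the gripper's body (75 mm by 180 mm) begins 59 mm behind the grasp point.
Start: joints at [-1.36, 0.491, 1.559, -0, 1.092, -0.106], TCP at [194.728, -593.909, 214.661] pointing down, gripper open.
Joint ranges: [-3.1, 3.1], [-0.84, 2.19], [0.05, 2.79], [-1.13, 4.28], [0.06, 2.93], [-2.69, 2.69]. Speed limits (rad/s): [2.22, 2.22, 2.79, 3.14, 3.14, 3.14].

INTERFACE

Orientations are given as [roll, pitch, yaw] about the fixed x, y, z axes, in that order (R = Rz(yaw) Ry(pitch) Rx(roll)).
In Python, from cell import readout, eyes, env gives the robot as it stands.
- The arm moves only by the tool move_arm, never from a script. Its argument "plan" is a list of rows, each a list of 3 entries, a list of its own where there are three numbers: the turn, a rotation vector about the tool's x, y, z in degrees, then the shift along the tool's x, y, z in m, then the gripper command: -1 is shut, 1 is fully open, values between are in proportion. In form: [[[ax, ay, az], [x, y, z], jaw], ...]. A call has 1 to 5 rows; each row is the pose to reach, as a shift and turn from the pose commanded when the call began, along the tool's axes at that moment; what a row does not reach only later rows make up. A row lasts 1/8 s, in which the tool goes at most 62.5 mm and 10.7 degrees, less where a joint would pass 70% of its speed; a pose out of reach is approached as far as the arm can. A call with a gripper value outside its range is refused whole. The fingers move at their own pace and stop on an object; the grip force is fixed at half the most. Time passes only in rows, so rows that repeat a pose let the fingers close. It gives the time, the measured TCP pose, the force, the opening and the grip force at its end, in the units of the state.
- readout.state(): the state, without advancing time (a new reading comes with each control period).
- eyes.read_camera(name): name is "scene" or "top" or "wrist"; returns a dict with "img" (384x512x3 uint8, red, green, blue), "K" (3x3 intrinsics, pixels), "extrinsics" (4x4, takes a point from camera to world coordinates). Camera axes: x right, y up, looking along -z (the intrinsics and any distortion apply to the point x, -y, -z); pixel columns grow to the right and rows downward; lengths in mm; the calibration is good to about 2 mm. A picture is of the moment at which its call begins. There is no depth.
- env.job_done(): hands the job in; it is judged then, once.
Trained networks look in a picture, given as the dict that the camera call returned (one of the last four; its "shot" number tells which), for a name from the list of things; names that differ only in an ending like _2 or _b are one class to them, and where a whole thing is asked for, a point or a joint stands for the part that bears it (a point fixed in the world has none). Each returns a list of dicts, best first, with "score" (0 to 1); they miss things now and then, are a little off and sometimes report something else, mostly with a low value. They report only what shows in the picture. A call takes as long as a camera call.
- eyes.cut_out(picture, name): "mask" (384x512 bool, what is visible of it) and "uv" ([column, row] in pixels, amid what is visible of it).
The state is a dict: "t": time; "joints": joint angles; "qvel": joint speeds; "tau": joint torques, N m; "eef_pos": TCP position; "tcp_rot": TCP orientation; "ft_force": force on the tool from outside, world axes, zero at the start; "moment": the same for the moment, N m; "opening": opening from 0.0 (shut) to 1.0 (fully open); "grip_force": force on a finger pad.
Only numpy, scipy, OpenCV 4.12 (cv2) and the standard library are available. Lean on these libraries where they do the work, as an engineer would, in place of code of your own. Each camera call takes 0.05 s, during which the arm holds its last target. There are 200 camera calls.

TASK

Slide every mould frame from the loading plate sideways onto the press's heated platen without lifting it, each squarely inside an engraved outline of its own, then lower the lid gently until it is fully shut. Lock the lid with both linch pins: push each one fully home through its post from the middle of the lid outwards and flip its sprung ring right over the pin's end until it snaps shut round the post. Leave the other things on the bench alone.

Things in the scene. Friction and masses are not known exactly. Their poses are not given: they have to be found in the camera images.
- press: Green bench mould press (vulcaniser), fixed. Origin on the bench under the middle of the platen; x away from the robot at yaw 0, y left, z up. Platen (|y| < 135 mm) and, left of it, steel loading plate (to y +375 mm) are one flush surface 62 mm high, 180 mm wide in x; 6 mm fences along both edges. Posts at x -88, y +103 and -103 mm, 24 by 25 mm, 125 mm tall.
- lid (a joint): Angle of the hinged top platen (lid): 0 shut, 1.57 upright (starts about 1.65). Stiff: stays where left; 5 N at the handle moves it. Hinge line along press y at press x +80 mm, 88 mm above the bench. Lid 256 mm wide, reaching 193 mm forward of the hinge; shut, its top face is 100 mm above the bench and the posts stand up through slots. Housing 18 mm high on it 18 to 68 mm from the hinge.
- lid_handle (a point): Middle of the lid's round bar handle: 14 mm thick, 150 mm long along press y, 223 mm from the hinge line and 6 mm above the lid's underside; 23 mm clear gap to the lid's edge, thin stays 55 mm either side of the middle. Moves with the lid; shut, it is 94 mm above the bench.
- outline_0 (a point): Centre of the right engraved outline on the platen (68 mm in press x by 60 mm in y, 64 mm apart along press y, at press x -6 mm), on the platen's surface; axes as the press.
- outline_1 (a point): Centre of the middle engraved outline on the platen (68 mm in press x by 60 mm in y, 64 mm apart along press y, at press x -6 mm), on the platen's surface; axes as the press.
- outline_2 (a point): Centre of the left engraved outline on the platen (68 mm in press x by 60 mm in y, 64 mm apart along press y, at press x -6 mm), on the platen's surface; axes as the press.
- frame_a: Aluminium mould frame, flat closed block 64 mm (its x) by 56 mm (its y) by 24 mm high, 240 g, dark rubber panel on top; origin at the centre of its underside, which starts 62 mm above the bench on the loading plate. One to three frames are present (None when absent).
- frame_b: Aluminium mould frame, flat closed block 64 mm (its x) by 56 mm (its y) by 24 mm high, 240 g, dark rubber panel on top; origin at the centre of its underside, which starts 62 mm above the bench on the loading plate. One to three frames are present (None when absent).
- frame_c: Aluminium mould frame, flat closed block 64 mm (its x) by 56 mm (its y) by 24 mm high, 240 g, dark rubber panel on top; origin at the centre of its underside, which starts 62 mm above the bench on the loading plate. One to three frames are present (None when absent).
- post_left (a point): Mouth of the cross-hole in the left post, centre, on the face towards the other post. Hole level, along press y, 13.5 mm wide with flared mouth, 25 mm through; axis 110 mm above the bench, 10 mm above the shut lid's top and 15 mm below the post's top. The pin goes in from the middle of the lid, tip towards press +y; home when its shoulder meets this face. Axes as the press.
- post_right (a point): The same for the right post: mouth of its cross-hole on the face towards the other post. The pin goes in from the middle of the lid, tip towards press -y. Sizes as the left post; axes as the press.
- pin_a: Steel linch pin; x axis along the shaft to the tip, origin on the axis at the shoulder (head to shaft). Shaft 10 mm thick, 34 mm long, last 7 mm tapered. Head: block 36 mm long, 16 mm wide (y), z -7 to +10 mm: grip its sides 2 to 26 mm behind the shoulder. Ring hinged through the head 30 mm behind the shoulder, 4 mm above the axis. Starts flat on the bench, z up, origin 7 mm above it, ring open.
- ring_a (a joint): Angle of pin_a's sprung wire ring on its hinge (along pin y). About 2.5: open, laid back behind the head, far side 45 mm above the pin's axis. It stays where left, light to turn; swung over the top towards the tip it stops on the pin's nose at 0.16 and must be pressed down there (several newtons) to snap over the nose to 0: shut, round the post. Ring 72 mm across, wire 5 mm.
- pin_b: A second linch pin just like pin_a (same sizes, 85 g, origin and axes); either pin fits either post.
- ring_b (a joint): Angle of pin_b's ring; all as for ring_a. Shape of both: a circle of 36 mm mean radius centred 28.5 mm from the hinge line. At value q the ring points q - 0.15 rad above the direction of the pin's tip (so shut it slopes slightly down and its far side lies just below the nose, 34 mm beyond the shoulder, a little above the lid).
- ring_a_far (a point): Middle of the far side of the ring of pin_a (centre of the wire), 64.5 mm from its hinge line; moves with the ring.
- ring_b_far (a point): Middle of the far side of the ring of pin_b (centre of the wire), 64.5 mm from its hinge line; moves with the ring.
- mallet: Rawhide mallet, 230 mm long, 38 mm high; origin in the middle of its head. Bystander: leave it alone.
- bangle_copper: Copper bangle, 74 mm across, 6 mm wire, lying flat; origin at its centre. Bystander: leave it alone.
- bangle_silver: Silver bangle, 72 mm across, 6 mm wire, lying flat; origin at its centre. Bystander: leave it alone.
- pliers: Red-handled pliers, 170 mm long; origin at the joint. Bystander: leave it alone.
- file: Flat file with wooden handle, 215 mm long, 20 mm high; origin where the blade starts. Bystander: leave it alone.
- tin: Open round steel tin, 84 mm across, 45 mm high; origin under its centre. Bystander: leave it alone.
- dividers: Steel dividers, 150 mm long, lying flat; origin between the legs. Bystander: leave it alone.

How it is judged (in metres and radians):
On the way, in this order (a step that is already met when the one before it is completed fails the run):
1. every mould frame lies inside an outline of its own on the platen ((horizontal distance between frame_a and outline_0 below 0.01 m or horizontal distance between frame_a and outline_1 below 0.01 m or horizontal distance between frame_a and outline_2 below 0.01 m) and angle between the x axis of each of frame_a, frame_b, frame_c and the x axis of press, either way round below 0.15 rad and height (world z) of each of frame_a, frame_b, frame_c below 0.068 m and linear speed of each of frame_a, frame_b, frame_c below 0.01 m/s and (horizontal distance between frame_b and outline_0 below 0.01 m or horizontal distance between frame_b and outline_1 below 0.01 m or horizontal distance between frame_b and outline_2 below 0.01 m) and (horizontal distance between frame_c and outline_0 below 0.01 m or horizontal distance between frame_c and outline_1 below 0.01 m or horizontal distance between frame_c and outline_2 below 0.01 m) and value of joint lid above 0.8 rad), for 0.2 s.
2. the lid is fully shut over the frames (value of joint lid below 0.04 rad), for 0.2 s.
At the end, for the whole second after the job is handed in: Each frame present within 10 mm of the centre of an outline, square to 0.15 rad; lid shut (under 0.04 rad); one linch pin in each post, tip outwards, shoulder within 8 mm of the post's inner face; both rings snapped shut (under 0.08 rad); all at rest ((horizontal distance between frame_a and outline_0 below 0.01 m or horizontal distance between frame_a and outline_1 below 0.01 m or horizontal distance between frame_a and outline_2 below 0.01 m) and angle between the x axis of each of frame_a, frame_b, frame_c and the x axis of press, either way round below 0.15 rad and height (world z) of each of frame_a, frame_b, frame_c below 0.068 m and linear speed of each of frame_a, frame_b, frame_c below 0.01 m/s and (horizontal distance between frame_b and outline_0 below 0.01 m or horizontal distance between frame_b and outline_1 below 0.01 m or horizontal distance between frame_b and outline_2 below 0.01 m) and (horizontal distance between frame_c and outline_0 below 0.01 m or horizontal distance between frame_c and outline_1 below 0.01 m or horizontal distance between frame_c and outline_2 below 0.01 m) and value of joint lid below 0.04 rad and (((distance between pin_a and post_left below 0.008 m and angle between the x axis of pin_a and the y axis of press, either way round below 0.3 rad) and (distance between pin_b and post_right below 0.008 m and angle between the x axis of pin_b and the y axis of press, either way round below 0.3 rad)) or ((distance between pin_b and post_left below 0.008 m and angle between the x axis of pin_b and the y axis of press, either way round below 0.3 rad) and (distance between pin_a and post_right below 0.008 m and angle between the x axis of pin_a and the y axis of press, either way round below 0.3 rad))) and value of joint each of ring_a, ring_b below 0.08 rad and linear speed of each of pin_a, pin_b below 0.02 m/s); the robot touches nothing.
It fails at once if a mould frame is lifted off the plate (more than 12 mm) (height (world z) of any of frame_a, frame_b, frame_c above 0.074 m).
It fails at once if the lid is slammed (faster than 2.5 rad/s) (velocity of joint lid below -2.5 rad/s).
It fails at once if a bystander (mallet, bangles, pliers, file, tin, dividers) is shifted by more than 3 cm (distance of any of mallet, bangle_copper, bangle_silver, pliers, file, tin, dividers from where it was at the start of the episode above 0.03 m).
Of frame_a, frame_b, frame_c only 1 to 3 are there at a start; the rules pass over those that are not, and their reading is None.
At some moment in a run one of pin_a, pin_b may be knocked a few centimetres aside while the robot is not near it.
It also fails if it takes over 208 s, if anything falls off the work surface, if the arm or the gripper's body presses on something with over 40 N, if the wrist force passes 120 N, or if a joint passes its speed limit or range.

## Working session

There is one attempt and no reset: what is moved stays moved. The work goes in short steps, Python scripts to look and compute and a tool call to move; the robot and the scene stay as the last step left them, time stands still between calls to the robot, and variables do not carry over. Pictures are saved under pics/ and viewed, at most 14 in all, crops included, and the job is handed in when it is done.

Besides the shell and the picture viewer there is one more tool, called after "Call:" as name([rows], argument=value, ...), one row to a line, values as JSON. move_arm: Moves the arm, as the interface text tells. Its arguments: {"type":"object","properties":{"plan":{"type":"array","items":{"type":"array"}}},"required":["plan"]}

```bash
ls; mkdir -p pics; cat > h.py <<'E'
import numpy as np, cv2
from cell import readout, eyes, env
from scipy.spatial.transform import Rotation as Rn
def proj(p,P):
    E=np.array(p["extrinsics"]);K=np.array(p["K"]);c=(np.linalg.inv(E)@np.append(P,1))[:3]
    q=K@np.array([c[0],-c[1],-c[2]]);return q[:2]/q[2]
def ray(p,uv):
    E=np.array(p["extrinsics"]);K=np.array(p["K"]);d=np.linalg.inv(K)@np.array([uv[0],uv[1],1]);d=np.array([d[0],-d[1],-d[2]])
    return E[:3,3],E[:3,:3]@d
def onz(p,uv,z):
    o,d=ray(p,uv);return o+d*(z-o[2])/d[2]
def save(p,n,s=1.5): cv2.imwrite("pics/"+n,cv2.resize(p["img"][:,:,::-1],None,fx=s,fy=s,interpolation=cv2.INTER_CUBIC))
E
python3 - <<'E'
from h import *
print(readout.state())
for n in ("top","scene"):
    p=eyes.read_camera(n);save(p,n+"0.png",1.5);print(n,p.keys(),np.round(p["extrinsics"],2).tolist(),np.round(p["K"],1).tolist())
    for k in ("press","frame_a","pin_a","ring_a","lid","lid_handle"):
        for r in eyes.cut_out(p,k)[:4]:
            u=np.round(r["uv"],1); print(k,round(r["score"],2),u,r["mask"].sum(),np.round(onz(p,r["uv"],{"frame_a":86,"pin_a":12}.get(k,20)),0)[:2])
E
```

```text
pics
{'t': 0.0, 'joints': array([-1.35959519e+00,  4.91574975e-01,  1.55945491e+00, -2.83264076e-05,
        1.09169877e+00, -1.05589131e-01]), 'qvel': array([-1.28025413e-03,  5.38136857e-04,  5.80082499e-04,  3.20687526e-03,
       -2.08866592e-03, -6.84922161e-05]), 'tau': array([ 2.31216982e-03, -6.12636566e+01, -2.58172721e+01,  6.91905781e-02,
        4.83246823e-02, -1.43244242e-04]), 'eef_pos': array([ 194.66831594, -593.65032074,  214.05029101]), 'tcp_rot': array([-3.14046032e+00, -9.47450905e-05,  3.16803283e-01]), 'ft_force': array([0.30549158, 0.32123043, 0.753028  ]), 'moment': array([ 0.00690199, -0.00653096,  0.05374394]), 'grip_force': 0.0, 'opening': 0.9993527406748319}
top dict_keys(['img', 'K', 'extrinsics', 'shot']) [[0.0, 1.0, -0.07, 409.71], [-1.0, 0.0, -0.0, -47.07], [-0.0, 0.07, 1.0, 1370.46], [0.0, 0.0, 0.0, 1.0]] [[391.0, 0.0, 255.1], [0.0, 391.0, 188.2], [0.0, 0.0, 1.0]]
press 0.56 [252.8 156.1] 9667 [615. -33.]
frame_a 0.83 [207.  160.5] 337 [590. 118.]
frame_a 0.56 [190.9 160.1] 334 [592. 172.]
pin_a 0.46 [346.6 226.7] 75 [ 371. -357.]
pin_a 0.45 [352.9 187.4] 116 [ 507. -381.]
lid 0.97 [266.4 127.8] 2047 [715. -80.]
lid 0.41 [122.7 230.7] 473 [356. 415.]
lid_handle 0.78 [271.7 128.1] 2187 [714. -98.]
lid_handle 0.22 [188.3 162.9] 334 [591. 192.]
scene dict_keys(['img', 'K', 'extrinsics', 'shot']) [[0.87, -0.39, 0.3, 860.74], [0.49, 0.7, -0.52, -614.75], [-0.01, 0.6, 0.8, 996.37], [0.0, 0.0, 0.0, 1.0]] [[371.5, 0.0, 257.2], [0.0, 371.5, 193.4], [0.0, 0.0, 1.0]]
press 0.67 [275.2 210.8] 8635 [577.  -5.]
frame_a 0.89 [294.3 175.2] 299 [585. 106.]
frame_a 0.61 [309.8 162.5] 256 [606. 180.]
frame_a 0.57 [280.6 207.9] 8384 [605. -29.]
pin_a 0.74 [225.6 335.1] 194 [ 643. -406.]
pin_a 0.67 [150.8 271. ] 132 [ 359. -360.]
pin_a 0.47 [191.5 298.5] 255 [ 509. -369.]
ring_a 0.41 [182.  307.7] 39 [ 505. -405.]
lid 0.82 [296.4 210. ] 2238 [634.  31.]
lid_handle 0.71 [296.6 211.5] 2315 [637.  26.]
```

View pics/top0.png

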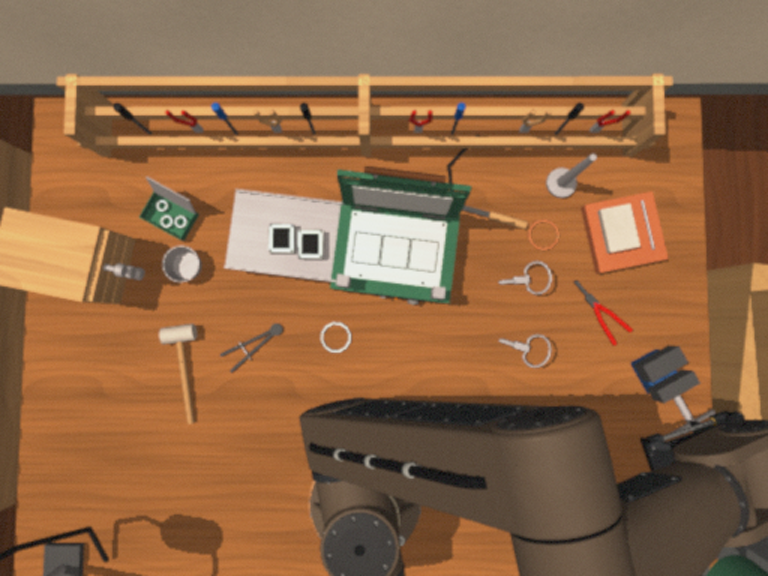

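View pics/scene0.png

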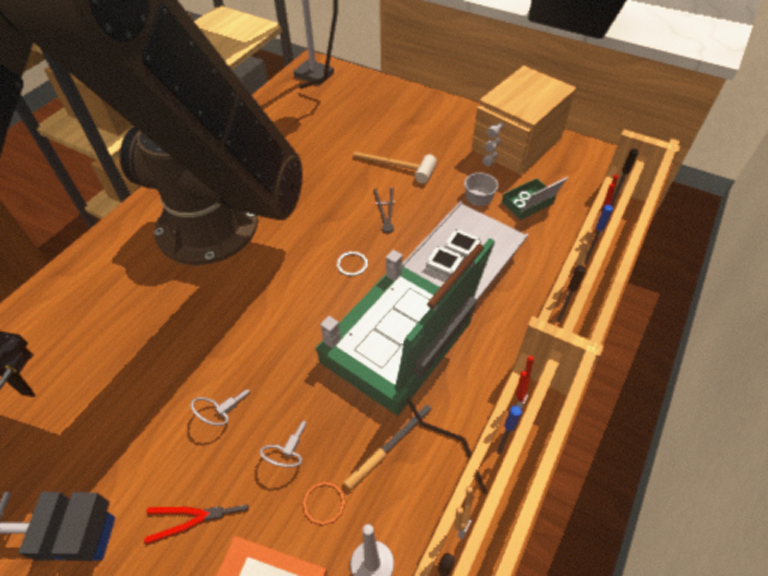

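The top view shows two frames (on the loading plate, ~(207,160) px), an empty platen with three outlines, and two pins with their tips to the left at ~(343,187) and (343,229) px. The copper bangle and the file lie near them. Next I crop the press and the pins.

```bash
python3 - <<'E'
from h import *
p=eyes.read_camera("top")
c=p["img"][120:204,150:320,::-1];cv2.imwrite("pics/c1.png",cv2.resize(c,None,fx=4.7,fy=4.7,interpolation=cv2.INTER_CUBIC))
f=lambda u,v,z:onz(p,(u/1.5,v/1.5),z)
a,b,c=f(367,248,62),f(396,251.5,62),f(425,255,62);print(a,b,c,np.degrees(np.arctan2(*(a-c)[[1,0]]))-90)
a,b=f(344,280,125),f(438,292,125);print(a,b,np.degrees(np.arctan2(*(a-b)[[1,0]]))-90)
E
```

```text
[577.33713025  -5.69074976  62.        ] [569.49875377 -70.80341181  62.        ] [ 561.67033866 -135.83332564   62.        ] -6.864334848798549
[500.62745272  41.06928402 125.        ] [ 475.3114571  -158.90947976  125.        ] -7.214890329368572
```

View pics/c1.png

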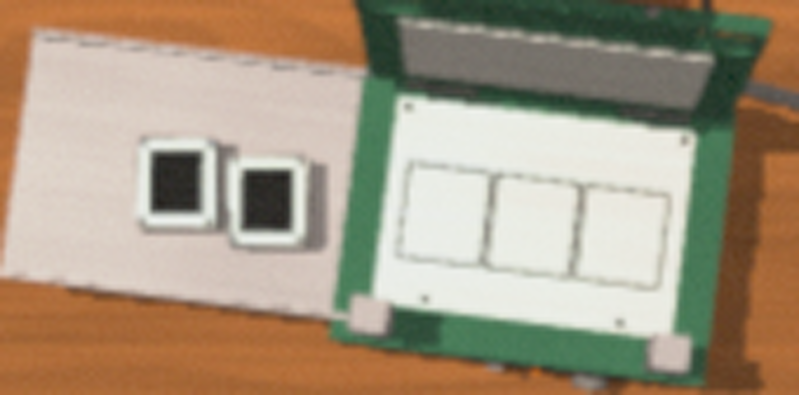

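The crop shows the outlines' outer corners at about (409,162), (670,193), (660,288) and (398,257), and the post tops at (370,315) and (670,352). The frame tops are at (177,184) and (269,202). I'll fit the press pose to these.

```bash
cat > fit.py <<'E'
from h import *
from scipy.optimize import least_squares
p=eyes.read_camera("top")
g=lambda x,y:np.array([150+x/4.7-.4,120+y/4.7-.4])
M=[((28,94,62),g(409,162)),((28,-94,62),g(670,193)),((-40,-94,62),g(660,288)),((-40,94,62),g(398,257)),((-88,103,125),g(370,315)),((-88,-103,125),g(670,352))]
T=lambda q,P:np.array([q[0]+np.cos(q[2])*P[0]-np.sin(q[2])*P[1],q[1]+np.sin(q[2])*P[0]+np.cos(q[2])*P[1],P[2]])
r=least_squares(lambda q:np.concatenate([proj(p,T(q,P))-u for P,u in M]),[575,-70,-.12])
print(r.x,np.degrees(r.x[2]),np.round(r.fun,2))
for u in ((177,184),(269,202)):
    w=onz(p,g(*u),86);d=w[:2]-r.x[:2];c,s=np.cos(r.x[2]),np.sin(r.x[2]);print(w,"press",c*d[0]+s*d[1],-s*d[0]+c*d[1])
for k in (64,0,-64): print("outl",T(r.x,(-6,k,62)))
for k in (90.5,-90.5): print("post",T(r.x,(-88,k,110)))
E
python3 fit.py
```

```text
[ 5.76000636e+02 -6.86680127e+01 -1.20070278e-01] -6.879520191701543 [ 0.09  0.15 -0.09  0.23 -0.29 -0.02 -0.09 -0.16  0.05 -0.06  0.31 -0.13]
[596.01976876 183.80979515  86.        ] press -10.367292649035338 253.0579545317899
[583.30981002 118.80405589  86.        ] press -15.199226332304542 186.99781824933592
outl [577.70988176  -4.4101067   62.        ]
outl [570.04383504 -67.9493208   62.        ]
outl [ 562.37778833 -131.48853489   62.        ]
post [499.47448616  31.72122149 110.        ]
post [ 477.7939478  -147.97561838  110.        ]
```

```bash
cat >> h.py <<'E'
import math,json
PX,PY,PW=576.0,-68.7,-0.12007
def W(x,y,z):
    c,s=math.cos(PW),math.sin(PW);return np.array([PX+c*x-s*y,PY+s*x+c*y,z])
def toP(w):
    d=np.array(w[:2])-[PX,PY];c,s=math.cos(PW),math.sin(PW);return np.array([c*d[0]+s*d[1],-s*d[0]+c*d[1],w[2]])
def Rd(th,tilt=0): # closing angle deg in world, tool down; 
    return Rn.from_euler("xyz",[math.pi,0,math.radians(th+90)])
def plan(wps,step=55,ang=10,start=None):
    """wps: (xyz, Rot, jaw, extra_rows)"""
    s=readout.state() if start is None else None
    p,R=(s["eef_pos"],Rn.from_euler("xyz",s["tcp_rot"])) if s else start
    for xyz,R1,jaw,ex in wps:
        xyz=np.array(xyz,float)
        rv=(R.inv()*R1).as_rotvec();n=max(1,math.ceil(max(np.linalg.norm(xyz-p)/step,math.degrees(np.linalg.norm(rv))/ang)))
        tot=n+ex;k=0;p0,R0=p,R
        while k<tot:
            m=min(5,tot-k);e=min(n,k+m);f=e/n
            pe=p0+(xyz-p0)*f;Re=R0*Rn.from_rotvec(rv*f)
            t=np.round(np.degrees((R.inv()*Re).as_rotvec()),1)+0.;sh=np.round(R.inv().apply(pe-p)/1000,4)+0.
            print(m,"x",json.dumps([t.tolist(),sh.tolist(),jaw]))
            p=p+R.apply(sh*1000);R=R*Rn.from_rotvec(np.radians(t));k+=m
    return p,R
def st():
    s=readout.state();print(round(s["t"],2),np.round(s["eef_pos"],1),"P",np.round(toP(s["eef_pos"]),1),np.round(np.degrees(s["tcp_rot"]),1),"F",np.round(s["ft_force"],1),"op",round(s["opening"]*95,1),"g",round(s["grip_force"],1),"J",np.round(s["joints"],2))
D=math.degrees(PW)
E
python3 -c "
from h import *
plan([((520,130,330),Rd(D),1,0)])"
```

```text
5 x [[0.0, 0.0, -21.7], [0.1782, -0.1955, -0.0385], 1]
5 x [[0.0, 0.0, -21.6], [0.2379, -0.1158, -0.0384], 1]
5 x [[0.0, 0.0, -21.7], [0.2637, -0.0201, -0.0385], 1]
```

Call:
move_arm([
  [[0,0,-21.7],[0.1782,-0.1955,-0.0385],1],
  [[0,0,-21.7],[0.1782,-0.1955,-0.0385],1],
  [[0,0,-21.7],[0.1782,-0.1955,-0.0385],1],
  [[0,0,-21.7],[0.1782,-0.1955,-0.0385],1],
  [[0,0,-21.7],[0.1782,-0.1955,-0.0385],1],
])

```text
t: 1.42
eef_pos: [304.0, -350.2, 254.0]
tcp_rot: [3.14, -0.0, 0.698]
ft_force: [-0.3, -0.4, 0.0]
opening: 1.001
grip_force: 0.0
```

Call:
move_arm([
  [[0,0,-21.6],[0.2379,-0.1158,-0.0384],1],
  [[0,0,-21.6],[0.2379,-0.1158,-0.0384],1],
  [[0,0,-21.6],[0.2379,-0.1158,-0.0384],1],
  [[0,0,-21.6],[0.2379,-0.1158,-0.0384],1],
  [[0,0,-21.6],[0.2379,-0.1158,-0.0384],1],
])

```text
t: 2.05
eef_pos: [412.7, -109.1, 292.1]
tcp_rot: [3.14, -0.0, 1.076]
ft_force: [0.8, -0.0, -0.3]
opening: 1.002
grip_force: 0.0
```

Call:
move_arm([
  [[0,0,-21.7],[0.2637,-0.0201,-0.0385],1],
  [[0,0,-21.7],[0.2637,-0.0201,-0.0385],1],
  [[0,0,-21.7],[0.2637,-0.0201,-0.0385],1],
  [[0,0,-21.7],[0.2637,-0.0201,-0.0385],1],
  [[0,0,-21.7],[0.2637,-0.0201,-0.0385],1],
])

```text
t: 2.68
eef_pos: [521.2, 132.4, 329.9]
tcp_rot: [3.141, -0.0, 1.454]
ft_force: [0.5, -0.6, 0.1]
opening: 0.999
grip_force: 0.0
```

```bash
python3 - <<'E'
from h import *
st()
p=eyes.read_camera("wrist");save(p,"w1.png");print(np.round(p["extrinsics"],2).tolist(),np.round(p["K"],1).tolist())
for r in eyes.cut_out(p,"frame_a")[:4]:
    print(round(r["score"],2),np.round(r["uv"],1),r["mask"].sum(),np.round(toP(onz(p,r["uv"],86)),1))
E
```

```text
2.67 [521.2 132.4 329.9] P [-78.5 193.1 329.9] [180.   -0.   83.3] F [ 0.5 -0.6  0.1] op 94.9 g 0.0 J [0.13 0.26 1.6  0.   1.27 0.24]
[[0.99, 0.11, 0.03, 531.1], [-0.12, 0.95, 0.28, 211.82], [0.0, -0.28, 0.96, 500.07], [0.0, 0.0, 0.0, 1.0]] [[310.4, 0.0, 255.5], [0.0, 310.4, 192.8], [0.0, 0.0, 1.0]]
0.96 [306.2 119.1] 2180 [-11.9 250.7  86. ]
0.68 [301.5 164.9] 1958 [-15.3 190.2  86. ]
```

View pics/w1.png

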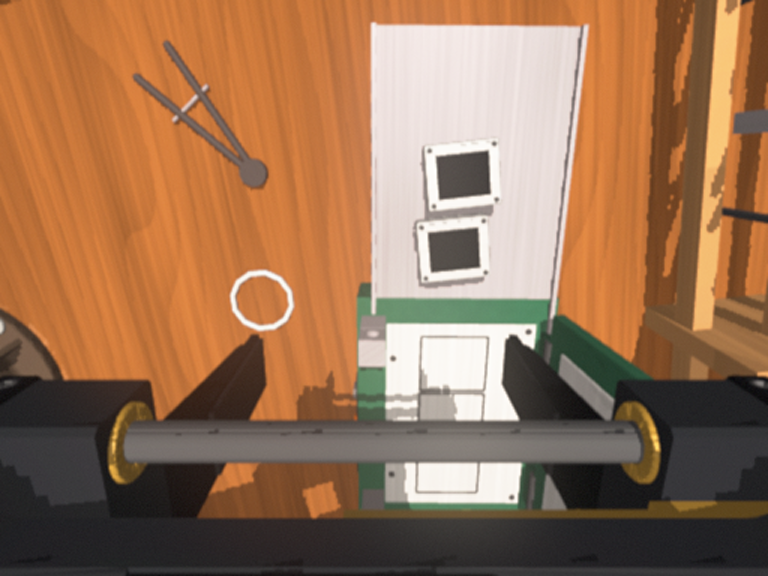

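The wrist view shows both frames clearly, rotated about +6° from the press, at (462,175) and (452,250) in the 1.5x picture. The gap between them is small. I'll grip the left frame across x and slide it left to open the gap.

```bash
python3 -c "
from h import *
s=W(-11.5,252,0)
plan([((s[0],s[1],130),Rd(D+6.3),1,0),((s[0],s[1],66),Rd(D+6.3),1,1),((s[0],s[1],66),Rd(D+6.3),-1,3),(W(-6,292,66),Rd(D),-1,2),(W(-6,292,66),Rd(D),1,2),(W(-6,292,150),Rd(D),1,0),(W(-15,188.5,150),Rd(D+6.1+90),1,0)],step=40)"
```

```text
5 x [[0.0, 0.0, -5.1], [0.0505, 0.0564, 0.1662], 1]
1 x [[0.0, 0.0, -1.1], [0.009, 0.0121, 0.0333], 1]
3 x [[0.0, 0.0, 0.0], [0.0, 0.0001, 0.064], 1]
4 x [[0.0, 0.0, 0.0], [0.0, 0.0, 0.0], -1]
4 x [[0.0, 0.0, 6.3], [0.0392, 0.0098, 0.0], -1]
3 x [[0.0, 0.0, 0.0], [0.0, 0.0, 0.0], 1]
3 x [[0.0, 0.0, 0.0], [-0.0001, 0.0, -0.084], 1]
5 x [[0.0, 0.0, -48.0], [-0.0517, -0.0045, 0.0], 1]
5 x [[0.0, 0.0, -48.1], [-0.0312, -0.0415, 0.0], 1]
```

Call:
move_arm([
  [[0,0,-6.2],[0.0607,0.0674,0.1998],1],
  [[0,0,-6.2],[0.0607,0.0674,0.1998],1],
  [[0,0,-6.2],[0.0607,0.0674,0.1998],1],
  [[0,0,-6.2],[0.0607,0.0674,0.1998],1],
  [[0,0,-6.2],[0.0607,0.0674,0.1998],1],
])

```text
t: 3.4
eef_pos: [593.4, 180.4, 128.0]
tcp_rot: [-3.137, 0.001, 1.558]
ft_force: [-0.7, 0.1, 0.9]
opening: 0.998
grip_force: 0.0
```

```bash
python3 -c "
from h import *
st()
p=eyes.read_camera('wrist')
for r in eyes.cut_out(p,'frame_a')[:4]: print(round(r['score'],2),np.round(r['uv'],1),r['mask'].sum(),np.round(toP(onz(p,r['uv'],86)),1))
s=W(-11.5,252,0)
plan([((s[0],s[1],66),Rd(D+6.3),1,1),((s[0],s[1],66),Rd(D+6.3),-1,3),(W(-6,292,66),Rd(D),-1,2)],step=40)"
```

```text
3.4 [593.4 180.4 128. ] P [-12.5 249.4 128. ] [-1.798e+02  1.000e-01  8.930e+01] F [-0.7  0.1  0.9] op 94.8 g 0.0 J [ 0.19  0.58  1.66 -0.    0.91  0.2 ]
0.86 [242.4 263.1] 3578 [-17.9 209.7  86. ]
0.69 [259.7 206.5] 6670 [ -9.8 256.6  86. ]
3 x [[0.0, 0.0, -0.1], [0.0021, 0.0005, 0.0652], 1]
4 x [[0.0, 0.0, 0.0], [0.0, 0.0, 0.0], -1]
4 x [[0.0, 0.0, 6.3], [0.0391, 0.0099, 0.0], -1]
```

Call:
move_arm([
  [[0,0,0],[0.002,0.001,0.03],1],
  [[0,0,0],[0.002,0.001,0.064],1],
  [[0,0,0],[0.002,0.001,0.064],1],
])

```text
t: 3.88
eef_pos: [594.5, 183.3, 66.5]
tcp_rot: [-3.14, 0.0, 1.559]
ft_force: [0.1, 0.4, 1.1]
opening: 1.001
grip_force: 0.0
```

Call:
move_arm([
  [[0,0,0],[0,0,0],-1],
  [[0,0,0],[0,0,0],-1],
  [[0,0,0],[0,0,0],-1],
  [[0,0,0],[0,0,0],-1],
])

```text
t: 4.38
eef_pos: [595.5, 184.2, 66.9]
tcp_rot: [3.14, -0.0, 1.56]
ft_force: [-1.1, 0.3, 4.6]
opening: 0.67
grip_force: 30.0
```

```bash
python3 -c "
from h import *
st()
plan([(W(-6,292,66),Rd(D),-1,2),(W(-6,292,66),Rd(D),1,2),(W(-6,292,150),Rd(D),1,0),(W(-15,188.5,150),Rd(D+6.1+90),1,0)],step=40)"
```

```text
4.38 [595.5 184.2  66.9] P [-10.9 253.5  66.9] [179.9  -0.   89.4] F [-1.1  0.3  4.6] op 63.7 g 30.0 J [ 0.19  0.66  1.7  -0.    0.78  0.21]
3 x [[0.1, 0.0, 6.2], [0.0378, 0.0091, 0.0009], -1]
3 x [[0.0, 0.0, 0.0], [0.0, 0.0, 0.0], 1]
3 x [[0.0, 0.0, 0.0], [0.0, -0.0001, -0.084], 1]
5 x [[0.0, 0.0, -48.0], [-0.0518, -0.0045, 0.0], 1]
5 x [[0.0, 0.0, -48.1], [-0.0312, -0.0415, 0.0], 1]
```

Call:
move_arm([
  [[0,0,3.0],[0.019,0.0046,0],-1],
  [[0,0,6.2],[0.0378,0.0091,0],-1],
  [[0,0,6.2],[0.0378,0.0091,0],-1],
  [[0,0,6.2],[0.0378,0.0091,0],-1],
])

```text
t: 4.88
eef_pos: [605.2, 222.5, 66.9]
tcp_rot: [3.14, -0.001, 1.453]
ft_force: [0.4, 3.3, 4.8]
opening: 0.67
grip_force: 30.0
```

Call:
move_arm([
  [[0,0,0],[0,0,0],1],
  [[0,0,0],[0,0,0],1],
  [[0,0,0],[0,0,-0.04],1],
  [[0,0,0],[0,0,-0.084],1],
])

```text
t: 5.38
eef_pos: [604.2, 221.5, 150.4]
tcp_rot: [-3.14, 0.001, 1.451]
ft_force: [0.8, -0.1, 0.1]
opening: 0.985
grip_force: 0.0
```

Call:
move_arm([
  [[0,0,-48],[-0.0518,-0.0045,0],1],
  [[0,0,-48],[-0.0518,-0.0045,0],1],
  [[0,0,-48],[-0.0518,-0.0045,0],1],
  [[0,0,-48],[-0.0518,-0.0045,0],1],
  [[0,0,-48],[-0.0518,-0.0045,0],1],
])

```text
t: 6.0
eef_pos: [593.8, 170.6, 150.0]
tcp_rot: [-3.141, -0.0, 2.293]
ft_force: [-0.8, -0.6, -0.4]
opening: 1.0
grip_force: 0.0
```

Call:
move_arm([
  [[0,0,-48.1],[-0.0312,-0.0415,0],1],
  [[0,0,-48.1],[-0.0312,-0.0415,0],1],
  [[0,0,-48.1],[-0.0312,-0.0415,0],1],
  [[0,0,-48.1],[-0.0312,-0.0415,0],1],
  [[0,0,-48.1],[-0.0312,-0.0415,0],1],
])

```text
t: 6.62
eef_pos: [583.1, 119.9, 150.0]
tcp_rot: [-3.141, -0.001, 3.133]
ft_force: [-0.4, -0.9, -0.6]
opening: 1.0
grip_force: 0.0
```

```bash
python3 -c "
from h import *
st()
p=eyes.read_camera('wrist');save(p,'w2.png')
plan([(W(-15,188.5,66),Rd(D+6.1+90),1,2),(W(-15,188.5,66),Rd(D+6.1+90),-1,3),(W(-6,-64,66),Rd(D+90),-1,2)],step=30)"
```

```text
6.62 [583.1 119.9 150. ] P [-15.5 188.1 150. ] [-180.    -0.   179.5] F [-0.4 -0.9 -0.6] op 95.0 g 0.0 J [ 0.09  0.52  1.7  -0.    0.92 -1.47]
5 x [[0.0, 0.0, 0.5], [-0.0006, 0.0004, 0.084], 1]
4 x [[0.0, 0.0, 0.0], [0.0, 0.0, 0.0], -1]
5 x [[0.0, 0.0, 3.4], [0.0098, -0.14, 0.0], -1]
5 x [[0.0, 0.0, 2.7], [0.0012, -0.1124, 0.0001], -1]
1 x [[0.0, 0.0, 0.0], [0.0, 0.0, 0.0], -1]
```

View pics/w2.png

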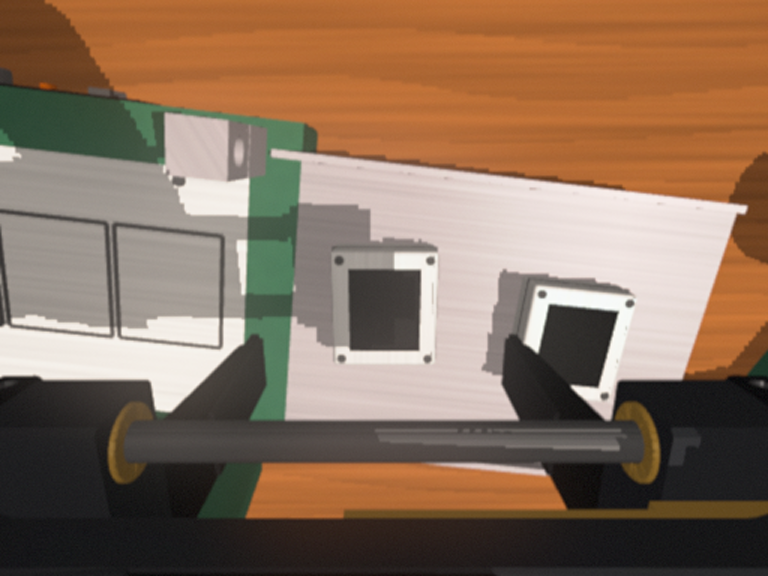

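The wrist view shows the right frame between the open fingers, with about 35–40 mm clear to the other frame, so I go down.

Call:
move_arm([
  [[0,0,0.5],[-0.0006,0,0.04],1],
  [[0,0,0.5],[-0.0006,0,0.084],1],
  [[0,0,0.5],[-0.0006,0,0.084],1],
  [[0,0,0.5],[-0.0006,0,0.084],1],
])

```text
t: 7.18
eef_pos: [583.7, 120.0, 66.0]
tcp_rot: [-3.141, -0.001, 3.119]
ft_force: [0.9, 0.1, -0.2]
opening: 1.003
grip_force: 0.0
```

Call:
move_arm([
  [[0,0,0],[0,0,0],-1],
  [[0,0,0],[0,0,0],-1],
  [[0,0,0],[0,0,0],-1],
  [[0,0,0],[0,0,0],-1],
  [[0,0,0],[0,0,0],-1],
])

```text
t: 7.8
eef_pos: [583.9, 120.2, 66.3]
tcp_rot: [-3.142, 0.0, 3.12]
ft_force: [-0.2, 0.2, -0.3]
opening: 0.587
grip_force: 30.0
```

```bash
python3 -c "
from h import *
st()
plan([(W(-6,-64,66.5),Rd(D+90),-1,2)],step=30)"
```

```text
7.8 [583.9 120.2  66.3] P [-14.8 188.4  66.3] [-180.     0.   178.7] F [-0.2  0.2 -0.3] op 55.8 g 30.0 J [ 0.09  0.63  1.77 -0.    0.74 -1.46]
5 x [[0.0, 0.0, 3.1], [0.0089, -0.14, -0.0001], -1]
5 x [[0.0, 0.0, 2.5], [0.0011, -0.1123, -0.0001], -1]
1 x [[0.0, 0.0, 0.0], [0.0, 0.0, 0.0], -1]
```

Call:
move_arm([
  [[0,0,0.6],[0.0018,-0.028,0],-1],
  [[0,0,1.2],[0.0036,-0.056,0],-1],
  [[0,0,1.9],[0.0053,-0.084,0],-1],
  [[0,0,2.5],[0.0071,-0.112,0],-1],
  [[0,0,3.1],[0.0089,-0.14,0],-1],
])

```text
t: 8.43
eef_pos: [571.9, -20.3, 66.3]
tcp_rot: [3.141, 0.0, 3.065]
ft_force: [0.8, 1.0, 0.3]
opening: 0.59
grip_force: 30.0
```

Call:
move_arm([
  [[0,0,0.6],[0.0003,-0.028,0],-1],
  [[0,0,1.2],[0.0006,-0.056,0],-1],
  [[0,0,1.9],[0.0009,-0.084,0],-1],
  [[0,0,2.5],[0.0011,-0.1123,0],-1],
  [[0,0,2.5],[0.0011,-0.1123,0],-1],
])

```text
t: 9.05
eef_pos: [562.3, -133.1, 66.3]
tcp_rot: [-3.141, 0.001, 3.02]
ft_force: [-0.0, -1.3, 0.6]
opening: 0.589
grip_force: 30.0
```

```bash
python3 -c "
from h import *
st()
p=eyes.read_camera('wrist');save(p,'w3.png')
plan([(W(-6,-64,66.5),Rd(D+90),-1,0),(W(-6,-64,66.5),Rd(D+90),1,2),(W(-6,-64,150),Rd(D+90),1,0),(W(-6,292,150),Rd(D+90),1,0),(W(-6,292,66),Rd(D+90),1,1)],step=50)"
```

```text
9.05 [ 562.3 -133.1   66.3] P [ -5.8 -65.6  66.3] [-180.    0.  173.] F [-0.  -1.3  0.6] op 55.9 g 30.0 J [-0.35  0.61  1.81 -0.    0.71 -1.8 ]
1 x [[0.0, 0.0, 0.0], [0.0, 0.0006, -0.0002], -1]
3 x [[0.0, 0.0, 0.0], [0.0, 0.0, 0.0], 1]
2 x [[0.0, 0.0, 0.0], [0.0, 0.0, -0.0835], 1]
5 x [[0.0, 0.0, 0.0], [0.0002, 0.2225, -0.0001], 1]
3 x [[0.0, 0.0, 0.0], [0.0001, 0.1335, 0.0], 1]
3 x [[0.0, 0.0, 0.0], [0.0, 0.0, 0.084], 1]
```

View pics/w3.png

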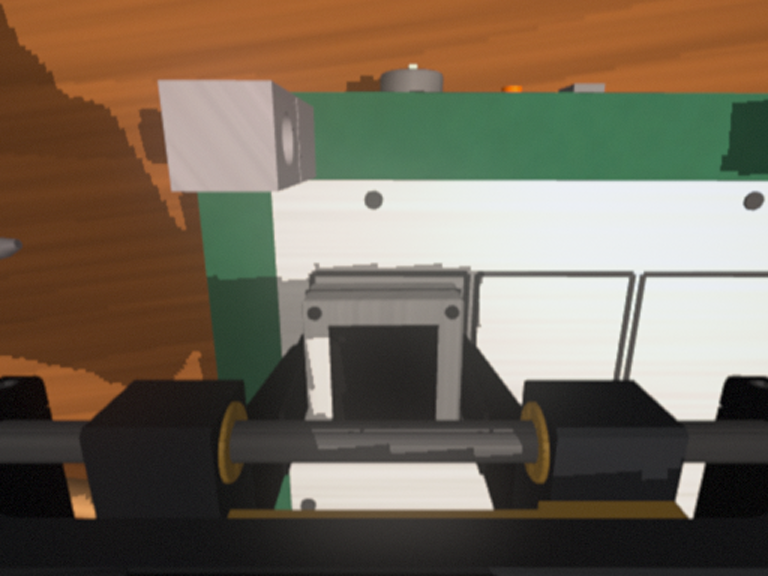

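The frame sits in the right outline to within about 2 mm: the outline's front edge is at row 270 and the frame's base at about row 281. I release it and fetch the second one.

Call:
move_arm([
  [[0,0,0],[0,0.001,0],1],
  [[0,0,0],[0,0.001,0],1],
  [[0,0,0],[0,0.001,0],1],
  [[0,0,0],[0,0.001,-0.04],1],
  [[0,0,0],[0,0.001,-0.084],1],
])

```text
t: 9.72
eef_pos: [562.2, -130.0, 150.7]
tcp_rot: [3.141, -0.002, 3.022]
ft_force: [-0.6, 0.7, -0.2]
opening: 0.991
grip_force: 0.0
```

Call:
move_arm([
  [[0,0,0],[0,0.222,0],1],
  [[0,0,0],[0,0.222,0],1],
  [[0,0,0],[0,0.222,0],1],
  [[0,0,0],[0,0.222,0],1],
  [[0,0,0],[0,0.222,0],1],
])

```text
t: 10.35
eef_pos: [588.7, 92.5, 150.1]
tcp_rot: [3.142, -0.0, 3.026]
ft_force: [0.6, 0.5, -0.1]
opening: 1.002
grip_force: 0.0
```

Call:
move_arm([
  [[0,0,0],[0,0.1335,0],1],
  [[0,0,0],[0,0.1335,0],1],
  [[0,0,0],[0,0.1335,0],1],
  [[0,0,0],[0,0.1335,0.04],1],
  [[0,0,0],[0,0.1335,0.04],1],
])

```text
t: 10.98
eef_pos: [603.6, 220.9, 108.0]
tcp_rot: [-3.139, -0.005, 3.021]
ft_force: [-0.0, -0.2, -1.0]
opening: 1.0
grip_force: 0.0
```

```bash
python3 -c "
from h import *
st()
p=eyes.read_camera('top')
for r in eyes.cut_out(p,'frame_a')[:3]: print(round(r['score'],2),np.round(r['uv'],1),r['mask'].sum(),np.round(toP(onz(p,r['uv'],86)),1))
plan([(W(-6,292,66),Rd(D+90),1,2)],step=30)"
```

```text
10.97 [603.6 220.9 108. ] P [ -7.3 290.9 108. ] [-179.9   -0.3  173.1] F [-0.  -0.2 -1. ] op 95.0 g 0.0 J [ 0.25  0.63  1.61 -0.    0.9  -1.2 ]
0.85 [282.2 168.7] 336 [ -5.3 -62.9  86. ]
4 x [[0.0, 0.0, 0.0], [0.0002, 0.0005, 0.0449], 1]
```

Frame 1 is verified at press (-5.3, -62.9). Gripping the second.

Call:
move_arm([
  [[0,0,0],[0,0.001,0.043],1],
  [[0,0,0],[0,0.001,0.043],1],
  [[0,0,0],[0,0.001,0.043],1],
])

```text
t: 11.45
eef_pos: [605.9, 223.2, 69.1]
tcp_rot: [3.141, 0.002, 3.022]
ft_force: [0.7, -1.0, 0.2]
opening: 0.998
grip_force: 0.0
```

Call:
move_arm([
  [[0,0,0],[0,0,0],-1],
  [[0,0,0],[0,0,0],-1],
  [[0,0,0],[0,0,0],-1],
  [[0,0,0],[0,0,0],-1],
  [[0,0,0],[0,0,0],-1],
])

```text
t: 12.08
eef_pos: [605.0, 223.5, 67.3]
tcp_rot: [-3.142, 0.0, 3.022]
ft_force: [-1.4, -0.5, 1.6]
opening: 0.588
grip_force: 30.0
```

```bash
python3 -c "
from h import *
st()
plan([(W(-6,64,66.5),Rd(D+90),-1,2)],step=30)"
```

```text
12.07 [605.  223.5  67.3] P [ -6.2 293.5  67.3] [-180.     0.   173.2] F [-1.4 -0.5  1.6] op 55.8 g 30.0 J [ 0.25  0.68  1.64 -0.    0.82 -1.2 ]
5 x [[0.0, 0.0, 0.0], [0.0, -0.1435, 0.0005], -1]
5 x [[0.0, 0.0, 0.0], [-0.0001, -0.086, 0.0003], -1]
```

Call:
move_arm([
  [[0,0,0],[0,-0.029,0],-1],
  [[0,0,0],[0,-0.058,0],-1],
  [[0,0,0],[0,-0.087,0],-1],
  [[0,0,0],[0,-0.116,0],-1],
  [[0,0,0],[0,-0.1435,0],-1],
])

```text
t: 12.7
eef_pos: [587.8, 80.2, 67.2]
tcp_rot: [3.142, 0.0, 3.022]
ft_force: [0.1, 1.2, 0.4]
opening: 0.587
grip_force: 30.0
```

Call:
move_arm([
  [[0,0,0],[0,-0.029,0],-1],
  [[0,0,0],[0,-0.058,0],-1],
  [[0,0,0],[0,-0.086,0],-1],
  [[0,0,0],[0,-0.086,0],-1],
  [[0,0,0],[0,-0.086,0],-1],
])

```text
t: 13.32
eef_pos: [577.7, -4.1, 67.2]
tcp_rot: [-3.141, 0.0, 3.022]
ft_force: [-0.2, -1.5, 0.2]
opening: 0.583
grip_force: 30.0
```

Call:
move_arm([
  [[0,0,0],[0,0,0],1],
  [[0,0,0],[0,0,0],1],
  [[0,0,0],[0,0,0],1],
  [[0,0,0],[0,0,-0.04],1],
  [[0,0,0],[0,0,-0.08],1],
])

```text
t: 13.95
eef_pos: [577.4, -4.2, 147.9]
tcp_rot: [-3.142, -0.001, 3.022]
ft_force: [0.2, 0.6, -0.6]
opening: 0.991
grip_force: 0.0
```

Call:
move_arm([
  [[0,0,0],[0.04,0,-0.06],1],
  [[0,0,0],[0.08,0,-0.12],1],
  [[0,0,0],[0.12,0,-0.18],1],
  [[0,0,0],[0.14,0,-0.22],1],
  [[0,0,0],[0.14,0,-0.22],1],
])

```text
t: 14.58
eef_pos: [437.9, 12.6, 370.7]
tcp_rot: [-3.142, 0.006, 3.022]
ft_force: [0.5, -0.5, -0.5]
opening: 0.998
grip_force: 0.0
```

```bash
python3 -c "
from h import *
st()
p=eyes.read_camera('top')
for r in eyes.cut_out(p,'frame_a')[:3]: print(round(r['score'],2),np.round(r['uv'],1),r['mask'].sum(),np.round(toP(onz(p,r['uv'],86)),1))
p=eyes.read_camera('scene')
for r in eyes.cut_out(p,'frame_a')[:3]: print(round(r['score'],2),np.round(r['uv'],1),r['mask'].sum(),np.round(toP(onz(p,r['uv'],82)),1))
save(p,'s1.png')"
```

```text
14.57 [437.9  12.6 370.7] P [-146.9   64.2  370.7] [-180.     0.4  173.2] F [ 0.5 -0.5 -0.5] op 94.8 g 0.0 J [-0.12  0.07  1.74 -0.    1.32 -1.57]
0.88 [283.7 167.2] 322 [  0.2 -67.2  86. ]
0.83 [243.9 165.6] 360 [-10.4  64.   86. ]
0.95 [275.2 200.9] 351 [-5.2 57.6 82. ]
0.88 [250.1 229.6] 534 [ -5.6 -69.   82. ]
0.68 [134.4 279.5] 113 [-159.8 -371.    82. ]
```

View pics/s1.png

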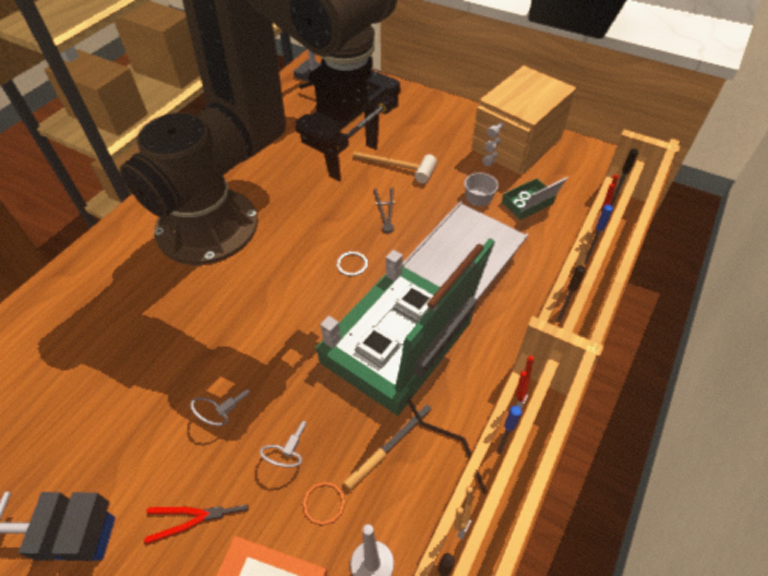

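Both frames lie in the right and left outlines in this scene view. The brown handle bar runs from (430,305) to (480,250) along the upright lid's top edge. I'll check the lid angle against that and plan the grip.

```bash
cat >> h.py <<'E'
def H(q,y=0): return W(80-223*math.cos(q)+6*math.sin(q),y,88+223*math.sin(q)+6*math.cos(q))
E
python3 -c "
from h import *
p=eyes.read_camera('scene')
for q in (1.6,1.65,1.7): print(q,np.round([proj(p,H(q,y))*1.5 for y in (75,0,-75)],0).tolist(),toP(H(q)))
h=H(1.65)
plan([((h[0]-60,h[1],400),Rd(D),-.1,0),((h[0],h[1],365),Rd(D),-.1,1)],step=50)
"
```

```text
1.6 [[472.0, 241.0], [448.0, 270.0], [421.0, 300.0]] [ 9.25089351e+01 -5.32907052e-15  3.10729716e+02]
1.65 [[478.0, 244.0], [454.0, 273.0], [427.0, 304.0]] [1.03625148e+02 1.77635684e-15 3.09826176e+02]
1.7 [[483.0, 248.0], [459.0, 277.0], [433.0, 308.0]] [114.68231109   0.         308.36818577]
5 x [[-0.1, -0.1, 45.0], [-0.0949, -0.0356, -0.0174], -0.1]
5 x [[0.0, -0.1, 45.0], [-0.0924, 0.042, -0.0172], -0.1]
3 x [[0.0, 0.0, 0.0], [0.0072, 0.0595, 0.035], -0.1]
```

Call:
move_arm([
  [[0,0,45],[-0.0949,-0.0356,-0.0174],-0.1],
  [[0,0,45],[-0.0949,-0.0356,-0.0174],-0.1],
  [[0,0,45],[-0.0949,-0.0356,-0.0174],-0.1],
  [[0,0,45],[-0.0949,-0.0356,-0.0174],-0.1],
  [[0,0,45],[-0.0949,-0.0356,-0.0174],-0.1],
])

```text
t: 15.45
eef_pos: [529.0, -34.5, 382.8]
tcp_rot: [-3.14, -0.002, 2.236]
ft_force: [-0.5, -0.3, 0.0]
opening: 0.529
grip_force: 0.0
```

Call:
move_arm([
  [[0,0,45],[-0.0924,0.042,-0.0172],-0.1],
  [[0,0,45],[-0.0924,0.042,-0.0172],-0.1],
  [[0,0,45],[-0.0924,0.042,-0.0172],-0.1],
  [[0,0,45],[-0.0924,0.042,-0.0172],-0.1],
  [[0,0,45],[-0.0924,0.042,-0.0172],-0.1],
])

```text
t: 16.08
eef_pos: [618.9, -81.1, 400.7]
tcp_rot: [-3.14, -0.0, 1.453]
ft_force: [0.3, -0.1, -0.2]
opening: 0.453
grip_force: 0.0
```

```bash
python3 -c "
from h import *
st()
h=H(1.65)
plan([((h[0],h[1],365),Rd(D),-.1,1),((h[0],h[1],h[2]-15),Rd(D),-.1,1)],step=50)
"
```

```text
16.07 [618.9 -81.1 400.7] P [ 44.1  -7.2 400.7] [-179.9   -0.    83.3] F [ 0.3 -0.1 -0.2] op 43.0 g 0.0 J [-0.24  0.37  1.26 -0.    1.51 -0.12]
3 x [[-0.1, 0.0, 0.2], [0.007, 0.0596, 0.0356], -0.1]
3 x [[0.0, 0.0, 0.0], [0.0, 0.0, 0.0702], -0.1]
```

Call:
move_arm([
  [[0,0,0],[0.007,0.0596,0.0356],-0.1],
  [[0,0,0],[0.007,0.0596,0.0356],-0.1],
  [[0,0,0],[0.007,0.0596,0.07],-0.1],
  [[0,0,0],[0.007,0.0596,0.106],-0.1],
  [[0,0,0],[0.007,0.0596,0.106],-0.1],
])

```text
t: 16.7
eef_pos: [677.7, -81.0, 294.0]
tcp_rot: [-3.137, -0.0, 1.454]
ft_force: [0.1, 0.3, 0.6]
opening: 0.445
grip_force: 0.0
```

```bash
python3 -c "
from h import *
st()
p=eyes.read_camera('wrist');save(p,'w4.png')
"
```

```text
16.7 [677.7 -81.  294. ] P [ 1.024e+02 -1.000e-01  2.940e+02] [-179.8   -0.    83.3] F [0.1 0.3 0.6] op 42.2 g 0.0 J [-0.22  0.52  1.29 -0.    1.33 -0.1 ]
```

View pics/w4.png

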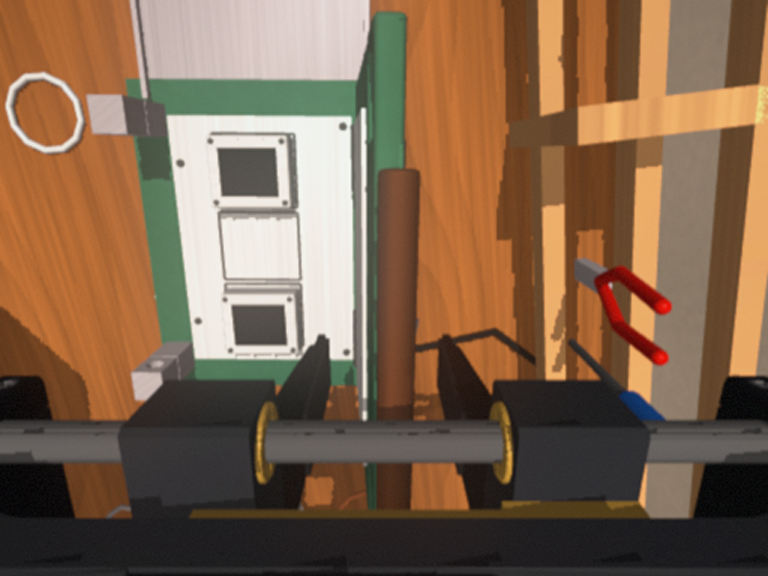

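The bar runs between the fingers (about column 397, between the finger tips at 325 and 445). I grip it and plan the arc.

Call:
move_arm([
  [[0,0,0],[0,0,0],-1],
  [[0,0,0],[0,0,0],-1],
  [[0,0,0],[0,0,0],-1],
  [[0,0,0],[0,0,0],-1],
  [[0,0,0],[0,0,0],-1],
])

```text
t: 17.38
eef_pos: [679.3, -81.3, 296.8]
tcp_rot: [3.139, 0.0, 1.451]
ft_force: [4.6, -0.4, 5.9]
opening: 0.138
grip_force: 30.0
```

```bash
python3 -c "
from h import *
st()
P=toP(readout.state()['eef_pos'])
f=lambda q:np.array([toP(H(q))[0],H(q)[2]-15])
b=np.array([P[0],P[2]])
qs=[1.55,1.45,1.35,1.25,1.15, 1.05,.95,.85,.75,.65, .55,.45,.35,.25,.16, .08,.0,-.02,-.02,-.02]
for i in range(0,20,5):
    print([[0,round((f(q)-b)[0]/1000,4),round(-(f(q)-b)[1]/1000,4)] for q in qs[i:i+5]]); b=f(qs[i+4])
"
```

```text
17.38 [679.3 -81.3 296.8] P [ 1.041e+02 -2.000e-01  2.968e+02] [179.9   0.   83.2] F [ 4.6 -0.4  5.9] op 13.1 g 30.0 J [-0.22  0.52  1.29  0.    1.33 -0.1 ]
[[0, np.float64(-0.0227), np.float64(0.0007)], [0, np.float64(-0.045), np.float64(0.0017)], [0, np.float64(-0.0671), np.float64(0.0049)], [0, np.float64(-0.0887), np.float64(0.0103)], [0, np.float64(-0.1097), np.float64(0.0178)]]
[[0, np.float64(-0.0201), np.float64(0.0096)], [0, np.float64(-0.0392), np.float64(0.0211)], [0, np.float64(-0.0571), np.float64(0.0345)], [0, np.float64(-0.0735), np.float64(0.0496)], [0, np.float64(-0.0883), np.float64(0.0663)]]
[[0, np.float64(-0.0131), np.float64(0.0181)], [0, np.float64(-0.0243), np.float64(0.0373)], [0, np.float64(-0.0335), np.float64(0.0576)], [0, np.float64(-0.0407), np.float64(0.0787)], [0, np.float64(-0.0453), np.float64(0.0983)]]
[[0, np.float64(-0.0026), np.float64(0.0176)], [0, np.float64(-0.0038), np.float64(0.0355)], [0, np.float64(-0.0039), np.float64(0.0399)], [0, np.float64(-0.0039), np.float64(0.0399)], [0, np.float64(-0.0039), np.float64(0.0399)]]
```

Call:
move_arm([
  [[0,0,0],[0,-0.0227,0],-1],
  [[0,0,0],[0,-0.045,0.001],-1],
  [[0,0,0],[0,-0.067,0.004],-1],
  [[0,0,0],[0,-0.0887,0.009],-1],
  [[0,0,0],[0,-0.1097,0.0165],-1],
])

```text
t: 18.0
eef_pos: [569.6, -67.7, 279.8]
tcp_rot: [3.139, -0.001, 1.451]
ft_force: [4.8, 2.6, 1.3]
opening: 0.141
grip_force: 30.0
```

Call:
move_arm([
  [[0,0,0],[0,-0.0201,0.0096],-1],
  [[0,0,0],[0,-0.0392,0.0211],-1],
  [[0,0,0],[0,-0.0571,0.0345],-1],
  [[0,0,0],[0,-0.0735,0.0496],-1],
  [[0,0,0],[0,-0.0883,0.0663],-1],
])

```text
t: 18.62
eef_pos: [481.8, -57.0, 213.0]
tcp_rot: [3.14, -0.001, 1.451]
ft_force: [6.6, 5.9, -1.0]
opening: 0.139
grip_force: 30.0
```

```bash
python3 -c "
from h import *
st()
print(toP(H(.65)))
"
```

```text
18.62 [481.8 -57.  213. ] P [-94.9   0.4 213. ] [ 1.799e+02 -1.000e-01  8.310e+01] F [ 6.6  5.9 -1. ] op 13.2 g 30.0 J [-0.25  0.29  1.89  0.    0.95 -0.14]
[-9.38955686e+01 -3.55271368e-15  2.27733071e+02]
```

Tracking well, so I continue to shut.

Call:
move_arm([
  [[0,0,0],[0,-0.0131,0.0181],-1],
  [[0,0,0],[0,-0.0243,0.0373],-1],
  [[0,0,0],[0,-0.0335,0.0576],-1],
  [[0,0,0],[0,-0.0407,0.0787],-1],
  [[0,0,0],[0,-0.0453,0.0983],-1],
])

```text
t: 19.25
eef_pos: [437.0, -51.8, 114.3]
tcp_rot: [3.141, -0.001, 1.451]
ft_force: [4.9, 4.7, 1.0]
opening: 0.139
grip_force: 30.0
```

Call:
move_arm([
  [[0,0,0],[0,-0.0026,0.012],-1],
  [[0,0,0],[0,-0.0038,0.024],-1],
  [[0,0,0],[0,-0.0038,0.033],-1],
  [[0,0,0],[0,-0.0038,0.038],-1],
  [[0,0,0],[0,-0.0038,0.038],-1],
])

```text
t: 19.88
eef_pos: [433.2, -51.7, 76.9]
tcp_rot: [-3.141, 0.0, 1.451]
ft_force: [0.2, 2.4, 5.1]
opening: 0.137
grip_force: 30.0
```

```bash
python3 -c "
from h import *
st()
"
```

```text
19.88 [433.2 -51.7  76.9] P [-143.8   -0.3   76.9] [-180.     0.    83.2] F [0.2 2.4 5.1] op 13.0 g 30.0 J [-0.27  0.45  2.15 -0.    0.54 -0.15]
```

Call:
move_arm([
  [[0,0,0],[0,0,0.003],-1],
  [[0,0,0],[0,0,0.006],-1],
  [[0,0,0],[0,0,0.006],-1],
])

```text
t: 20.25
eef_pos: [433.2, -51.9, 72.1]
tcp_rot: [3.141, 0.001, 1.452]
ft_force: [-6.6, -0.6, 29.8]
opening: 0.14
grip_force: 30.0
```

```bash
python3 -c "
from h import *
st()
"
```

```text
20.25 [433.2 -51.9  72.1] P [-143.8   -0.5   72.1] [180.    0.   83.2] F [-6.6 -0.6 29.8] op 13.3 g 30.0 J [-0.27  0.46  2.15 -0.    0.52 -0.15]
```

Call:
move_arm([
  [[0,0,0],[0,0,-0.006],-0.45],
  [[0,0,0],[0,0,-0.006],-0.45],
  [[0,0,0],[0,0,-0.006],-0.45],
  [[0,0,0],[0,0,-0.05],-0.45],
  [[0,0,0],[0,0,-0.1],-0.45],
])

```text
t: 20.88
eef_pos: [432.8, -51.7, 171.1]
tcp_rot: [-3.139, -0.0, 1.451]
ft_force: [0.2, 0.4, -0.4]
opening: 0.275
grip_force: 0.0
```

```bash
python3 -c "
from h import *
st()
p=eyes.read_camera('scene')
print('handle shut should be',[np.round(proj(p,H(0,y))*1.5) for y in (75,-75)])
plan([((430,-430,330),Rd(0),1,0)])
"
```

```text
20.88 [432.8 -51.7 171.1] P [-144.2   -0.3  171.1] [-179.8   -0.    83.2] F [ 0.2  0.4 -0.4] op 26.1 g 0.0 J [-0.27  0.29  2.05 -0.    0.81 -0.15]
handle shut should be [array([364., 262.]), array([318., 308.])]
5 x [[0.2, 0.0, -4.3], [-0.2349, 0.0256, -0.0955], 1]
3 x [[0.1, 0.1, -2.5], [-0.1418, 0.0045, -0.0573], 1]
```

Call:
move_arm([
  [[0,0,-4.3],[-0.2349,0.0256,-0.0955],1],
  [[0,0,-4.3],[-0.2349,0.0256,-0.0955],1],
  [[0,0,-4.3],[-0.2349,0.0256,-0.0955],1],
  [[0,0,-4.3],[-0.2349,0.0256,-0.0955],1],
  [[0,0,-4.3],[-0.2349,0.0256,-0.0955],1],
])

```text
t: 21.55
eef_pos: [430.7, -291.4, 266.8]
tcp_rot: [3.14, 0.002, 1.523]
ft_force: [0.3, 0.4, -0.7]
opening: 0.744
grip_force: 0.0
```

Call:
move_arm([
  [[0,0,-2.5],[-0.1418,0.0045,-0.0573],1],
  [[0,0,-2.5],[-0.1418,0.0045,-0.0573],1],
  [[0,0,-2.5],[-0.1418,0.0045,-0.0573],1],
  [[0,0,-2.5],[-0.1418,0.0045,-0.0573],1],
])

```text
t: 22.05
eef_pos: [428.8, -430.6, 322.7]
tcp_rot: [-3.141, -0.001, 1.569]
ft_force: [-0.3, 0.4, -0.2]
opening: 0.999
grip_force: 0.0
```

```bash
python3 -c "
from h import *
st()
p=eyes.read_camera('wrist');save(p,'w5.png')
for k in ('pin_a','ring_a'):
  for r in eyes.cut_out(p,k)[:4]: print(k,round(r['score'],2),np.round(r['uv'],1),r['mask'].sum(),np.round(onz(p,r['uv'],8),1))
q=eyes.read_camera('scene');c=q['img'][130:300,170:340,::-1];save(q,'x.png');cv2.imwrite('pics/s2.png',cv2.resize(c,None,fx=3,fy=3))
"
```

```text
22.05 [ 428.8 -430.6  322.7] P [-102.7 -376.9  322.7] [-180.    -0.    89.9] F [-0.3  0.4 -0.2] op 94.9 g 0.0 J [-0.9   0.38  1.45 -0.    1.31 -0.89]
pin_a 0.94 [211.6 110.4] 719 [ 363.3 -363.9    8. ]
pin_a 0.69 [311.  115.6] 812 [ 513.7 -371.9    8. ]
ring_a 0.7 [320.2 147.2] 418 [ 530.4 -419.9    8. ]
ring_a 0.67 [191.1 141.6] 418 [ 329.4 -410.7    8. ]
ring_a 0.62 [309.8 115.5] 998 [ 511.9 -371.8    8. ]
```

View pics/w5.png

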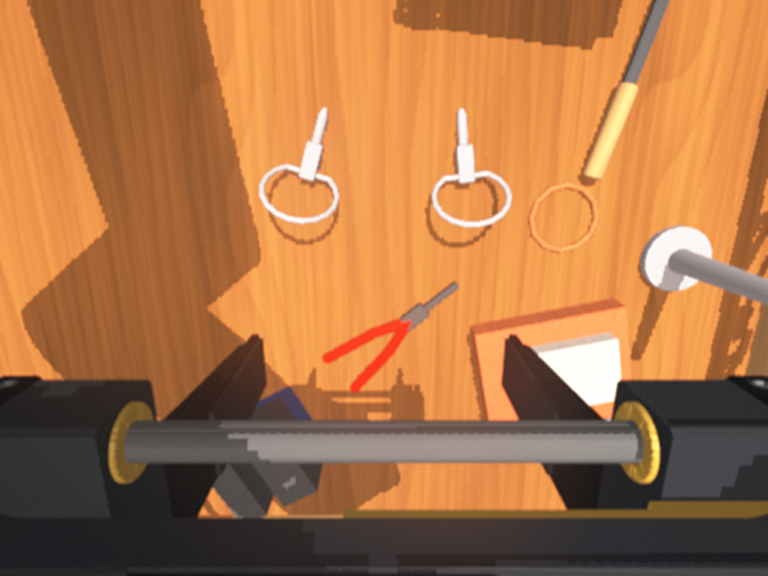

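View pics/s2.png

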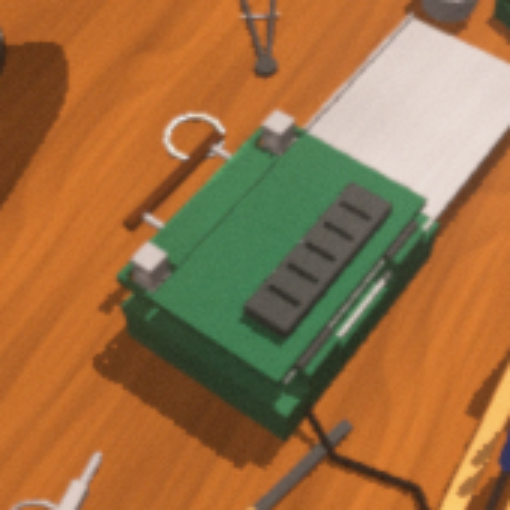

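The lid is shut: the handle ends appear at (320,306), matching the prediction of (318,308). In the wrist view the left pin has its tip at (324,110) and shoulder at about (317,143). The right pin has its tip at (461,110) and shoulder at about (464,146).

```bash
python3 -c "
from h import *
p=eyes.read_camera('wrist')
for t,s,e in (((324,109),(317,142.5),(307.5,178)),((461,109),(463.5,145),(466.5,180))):
  T,S,Ee=[onz(p,np.array(x)/1.5,z) for x,z in ((t,7),(s,7),(e,17))]
  d=T-S; print(S,np.linalg.norm(d),np.degrees(np.arctan2(d[1],d[0])), 'head back',Ee,np.linalg.norm((Ee-S)[:2]),np.degrees(np.arctan2(*(T-Ee)[[1,0]])))
"
```

```text
[ 363.63639181 -339.64228221    7.        ] 32.25635717633902 75.46454924162373 head back [ 354.17862097 -373.55809948   17.        ] 35.20982945684507 74.91853909290164
[ 509.66127434 -342.01622316    7.        ] 33.84553832095057 96.92500988536416 head back [ 512.63638036 -375.49090256   17.        ] 33.606627573204335 96.00522105935056
```

```bash
python3 -c "
from h import *
a=math.radians(75.2);g=np.array([363.5-11*math.cos(a),-340-11*math.sin(a)])
plan([((g[0],g[1],110),Rd(-14.8),-.28,1),((g[0],g[1],2),Rd(-14.8),-.28,1)],step=50)"
```

```text
5 x [[0.0, 0.0, 14.8], [0.0778, -0.0684, 0.2132], -0.28]
1 x [[0.0, 0.0, 0.0], [0.0, 0.0, 0.0], -0.28]
4 x [[0.0, 0.0, 0.0], [0.0, 0.0001, 0.108], -0.28]
```

Call:
move_arm([
  [[0,0,14.8],[0.0778,-0.0684,0.213],-0.28],
  [[0,0,14.8],[0.0778,-0.0684,0.213],-0.28],
  [[0,0,14.8],[0.0778,-0.0684,0.213],-0.28],
  [[0,0,14.8],[0.0778,-0.0684,0.213],-0.28],
  [[0,0,14.8],[0.0778,-0.0684,0.213],-0.28],
])

```text
t: 22.92
eef_pos: [359.5, -349.7, 108.8]
tcp_rot: [-3.137, -0.003, 1.312]
ft_force: [1.3, -0.5, 0.3]
opening: 0.532
grip_force: 0.0
```

```bash
python3 -c "
from h import *
st()
p=eyes.read_camera('wrist');save(p,'w6.png')
a=math.radians(75.2);g=np.array([363.5-11*math.cos(a),-340-11*math.sin(a)])
plan([((g[0],g[1],2),Rd(-14.8),-.28,1)],step=50)"
```

```text
22.93 [ 359.5 -349.7  108.8] P [-181.3 -304.9  108.8] [-179.7   -0.2   75.2] F [ 1.3 -0.5  0.3] op 50.5 g 0.0 J [-0.9   0.47  1.97 -0.    0.71 -0.65]
4 x [[-0.1, 0.0, 0.0], [0.0008, -0.0003, 0.1087], -0.28]
```

View pics/w6.png

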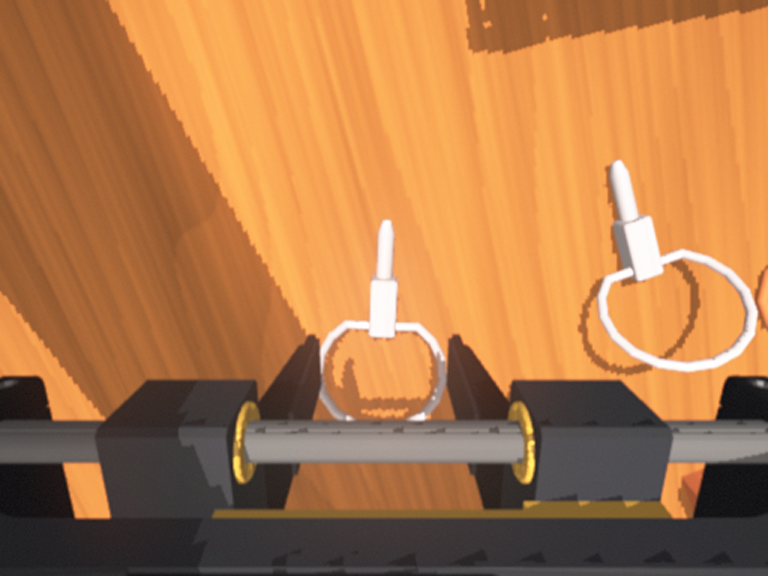

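The pin is centred between the fingers (column ~383, fingers 310–455). I check the shoulder at (384,280) and descend.

```bash
python3 -c "
from h import *
st()
p=eyes.read_camera('wrist')
T,S,B=[onz(p,np.array(x)/1.5,z) for x,z in (((387,220),7),((384,279),8),((382,336),17))]
d=T-S;print(S,T,B,np.linalg.norm(d),np.linalg.norm((S-B)[:2]),np.degrees(np.arctan2(d[1],d[0])),np.degrees(np.arctan2(*(T-B)[[1,0]])))
"
```

```text
22.98 [ 360.9 -351.6  110.7] P [-179.7 -306.6  110.7] [-179.9   -0.    75.2] F [ 0.3 -0.1  0.1] op 46.4 g 0.0 J [-0.9   0.46  1.96 -0.    0.72 -0.65]
[ 363.43037347 -346.14712035    8.        ] [ 374.23975371 -312.13834386    7.        ] [ 353.68217569 -378.24132951   17.        ] 35.6992938254164 33.541997872327414 72.36761481053632 72.72466226027616
```

Call:
move_arm([
  [[0,0,1.7],[-0.004,-0.0005,0.05],-0.28],
  [[0,0,1.7],[-0.004,-0.0005,0.1],-0.28],
  [[0,0,1.7],[-0.004,-0.0005,0.108],-0.28],
  [[0,0,1.7],[-0.004,-0.0005,0.108],-0.28],
])

```text
t: 23.52
eef_pos: [360.0, -356.7, 3.9]
tcp_rot: [3.14, 0.001, 1.282]
ft_force: [-0.6, 0.0, -0.4]
opening: 0.362
grip_force: 0.0
```

Call:
move_arm([
  [[0,0,0],[0,0,0],-1],
  [[0,0,0],[0,0,0],-1],
  [[0,0,0],[0,0,0],-1],
  [[0,0,0],[0,0,0],-1],
])

```text
t: 24.02
eef_pos: [359.5, -356.2, 3.7]
tcp_rot: [3.14, 0.001, 1.282]
ft_force: [-1.5, 2.0, 10.5]
opening: 0.163
grip_force: 30.0
```

Call:
move_arm([
  [[0,0,0],[0,0,-0.03],-1],
  [[0,0,0],[0,0,-0.08],-1],
  [[0,0,0],[0,0,-0.14],-1],
  [[0,0,0],[0,0,-0.2],-1],
  [[0,0,0],[0,0,-0.2],-1],
])

```text
t: 24.65
eef_pos: [360.1, -356.9, 206.9]
tcp_rot: [3.135, 0.005, 1.282]
ft_force: [0.1, -0.7, -2.0]
opening: 0.164
grip_force: 30.0
```

```bash
python3 -c "
from h import *
st()
p=eyes.read_camera('wrist');save(p,'w7.png')
plan([(W(-88,20,230),Rd(D),-1,1)],step=50)"
```

```text
24.65 [ 360.1 -356.9  206.9] P [-179.9 -312.   206.9] [179.6   0.3  73.5] F [ 0.1 -0.7 -2. ] op 15.6 g 30.0 J [-0.91  0.33  1.86 -0.    0.95 -0.62]
5 x [[0.1, 0.1, -6.9], [0.2443, 0.0256, -0.0189], -1]
3 x [[0.1, 0.1, -2.8], [0.0958, 0.0219, -0.0074], -1]
```

View pics/w7.png

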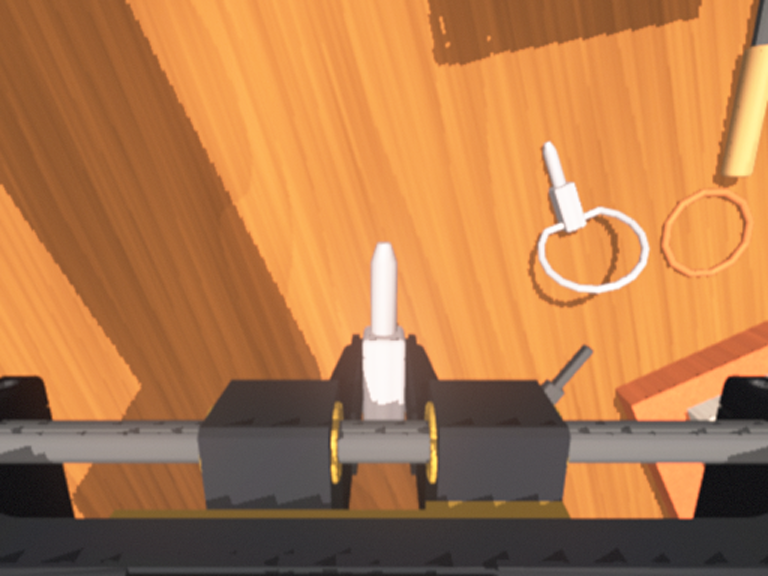

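The pin is held straight, with its shoulder just ahead of the finger edge (row 335). Moving over the lid.

Call:
move_arm([
  [[0,0,-6.9],[0.2443,0.0256,-0.0189],-1],
  [[0,0,-6.9],[0.2443,0.0256,-0.0189],-1],
  [[0,0,-6.9],[0.2443,0.0256,-0.0189],-1],
  [[0,0,-6.9],[0.2443,0.0256,-0.0189],-1],
  [[0,0,-6.9],[0.2443,0.0256,-0.0189],-1],
])

```text
t: 25.32
eef_pos: [453.5, -125.6, 220.2]
tcp_rot: [-3.139, -0.001, 1.407]
ft_force: [0.2, 0.2, -1.6]
opening: 0.167
grip_force: 30.0
```

Call:
move_arm([
  [[0,0,-2.8],[0.0958,0.0219,-0.0074],-1],
  [[0,0,-2.8],[0.0958,0.0219,-0.0074],-1],
  [[0,0,-2.8],[0.0958,0.0219,-0.0074],-1],
  [[0,0,-2.8],[0.0958,0.0219,-0.0074],-1],
])

```text
t: 25.82
eef_pos: [490.3, -38.9, 227.8]
tcp_rot: [-3.14, 0.0, 1.451]
ft_force: [0.6, -0.4, -1.5]
opening: 0.166
grip_force: 30.0
```

```bash
python3 -c "
from h import *
st()
plan([(W(-88,30,150),Rd(D),-1,1),(W(-88,30,106.7),Rd(D),-1,1)],step=50)"
```

```text
25.82 [490.3 -38.9 227.8] P [-88.7  19.3 227.8] [-179.9    0.    83.1] F [ 0.6 -0.4 -1.5] op 15.8 g 30.0 J [-0.21  0.29  1.86 -0.    1.   -0.09]
3 x [[-0.1, 0.0, 0.0], [0.0107, 0.0008, 0.0778], -1]
2 x [[0.0, 0.0, 0.0], [0.0, 0.0, 0.0433], -1]
```

Call:
move_arm([
  [[0,0,0],[0.0107,0.0008,0.04],-1],
  [[0,0,0],[0.0107,0.0008,0.08],-1],
  [[0,0,0],[0.0107,0.0008,0.105],-1],
  [[0,0,0],[0.0107,0.0008,0.121],-1],
  [[0,0,0],[0.0107,0.0008,0.121],-1],
])

```text
t: 26.45
eef_pos: [492.0, -28.7, 106.6]
tcp_rot: [-3.139, -0.0, 1.449]
ft_force: [-0.5, -0.5, -1.0]
opening: 0.164
grip_force: 30.0
```

```bash
python3 -c "
from h import *
p=eyes.read_camera('wrist');p=eyes.read_camera('wrist');st();save(p,'w8.png')"
```

```text
26.55 [492.9 -28.4 108. ] P [-87.3  30.  108. ] [-180.     0.    83.1] F [ 1.  -0.1 -1.1] op 15.8 g 30.0 J [-0.19  0.46  1.99 -0.    0.7  -0.07]
```

View pics/w8.png

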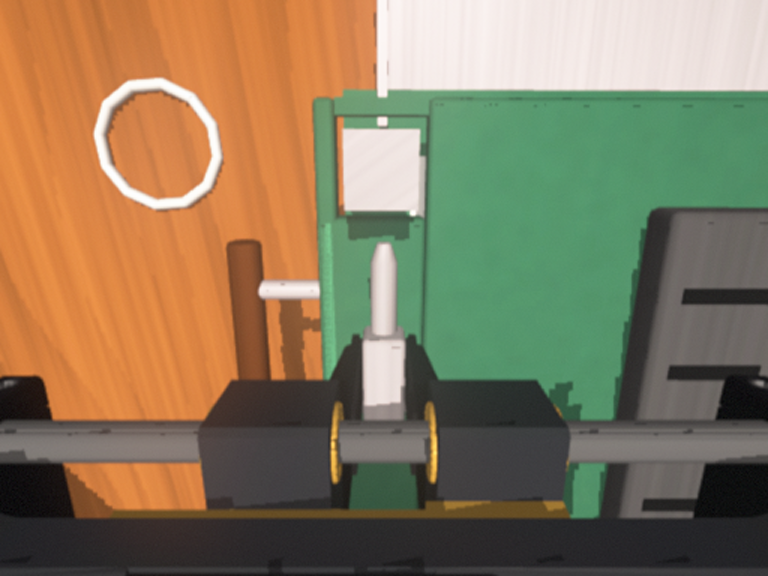

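The pin axis (column 384) is in line with the post centre (column 381.5), about 0.7 mm off.

```bash
python3 -c "
from h import *
p=eyes.read_camera('wrist')
for u,z in (((384,243),110),((384,330),110),((381.5,212),125),((381.5,128),125)): print(np.round(toP(onz(p,np.array(u)/1.5,z)),1))"
```

```text
[-86.4  77.9 110. ]
[-86.4  43.8 110. ]
[-87.2  91.1 125. ]
[-87.1 117.  125. ]
```

Call:
move_arm([
  [[0,0,0],[0.008,-0.0007,0.0013],-1],
  [[0,0,0],[0.015,-0.0007,0.0013],-1],
  [[0,0,0],[0.022,-0.0007,0.0013],-1],
  [[0,0,0],[0.028,-0.0007,0.0013],-1],
])

```text
t: 27.1
eef_pos: [495.7, 1.0, 106.6]
tcp_rot: [3.141, 0.0, 1.452]
ft_force: [-0.5, -0.1, -1.2]
opening: 0.166
grip_force: 30.0
```

Call:
move_arm([
  [[0,0,0],[0.006,0,0],-1],
  [[0,0,0],[0.012,0,0],-1],
  [[0,0,0],[0.016,0,0],-1],
  [[0,0,0],[0.019,0,0],-1],
  [[0,0,0],[0.019,0,0],-1],
])

```text
t: 27.72
eef_pos: [497.8, 18.6, 106.5]
tcp_rot: [-3.142, 0.001, 1.452]
ft_force: [-1.3, -6.4, -0.6]
opening: 0.166
grip_force: 30.0
```

```bash
python3 -c "
from h import *
p=eyes.read_camera('wrist');st();save(p,'w9.png')
for r in eyes.cut_out(p,'pin_a')[:2]:
    m=np.argwhere(r['mask']);print(r['score'],len(m),m.min(0)*1.5,m.max(0)*1.5)"
```

```text
27.77 [497.8  18.6 106.5] P [-88.1  77.3 106.5] [-1.80e+02  1.00e-01  8.32e+01] F [-1.1 -5.8  0.1] op 15.7 g 30.0 J [-0.09  0.46  1.98 -0.    0.7   0.03]
0.65 1686 [240. 363.] [418.5 405. ]
0.64 1602 [168.  109.5] [286.5 229.5]
```

The pin is home: shoulder at about 91 and a 6 N contact force. Next I release it and sweep the ring over.

Call:
move_arm([
  [[0,0,0],[0.003,0,0],-1],
  [[0,0,0],[0.003,0,0],-1],
  [[0,0,0],[0,0,0],-0.5],
  [[0,0,0],[0,0,0],-0.5],
  [[0,0,0],[0,0,-0.03],-0.5],
])

```text
t: 28.45
eef_pos: [497.1, 19.4, 135.5]
tcp_rot: [-3.138, -0.0, 1.451]
ft_force: [0.1, -0.7, 0.7]
opening: 0.251
grip_force: 0.0
```

Call:
move_arm([
  [[0,0,0],[0,0,-0.04],-0.5],
  [[0,0,0],[0,0,-0.07],-0.5],
  [[0,0,0],[0,0,-0.07],-1],
  [[0,0,0],[-0.05,0,-0.07],-1],
  [[0,0,0],[-0.095,0,-0.07],-1],
])

```text
t: 29.08
eef_pos: [486.1, -75.7, 205.6]
tcp_rot: [-3.141, -0.0, 1.453]
ft_force: [1.0, -0.0, -0.1]
opening: 0.019
grip_force: 0.0
```

```bash
python3 -c "
from h import *
p=eyes.read_camera('wrist');st();save(p,'w10.png')
plan([(W(-88,-17,150),Rd(D),-1,0)])"
```

```text
29.12 [485.8 -79.6 205.5] P [-88.3 -21.6 205.5] [-1.799e+02  1.000e-01  8.310e+01] F [ 0.7 -2.9  0.1] op 0.6 g 0.0 J [-0.3   0.31  1.89 -0.    0.94 -0.18]
2 x [[-0.1, 0.1, 0.0], [0.0047, 0.0003, 0.0554], -1]
```

View pics/w10.png

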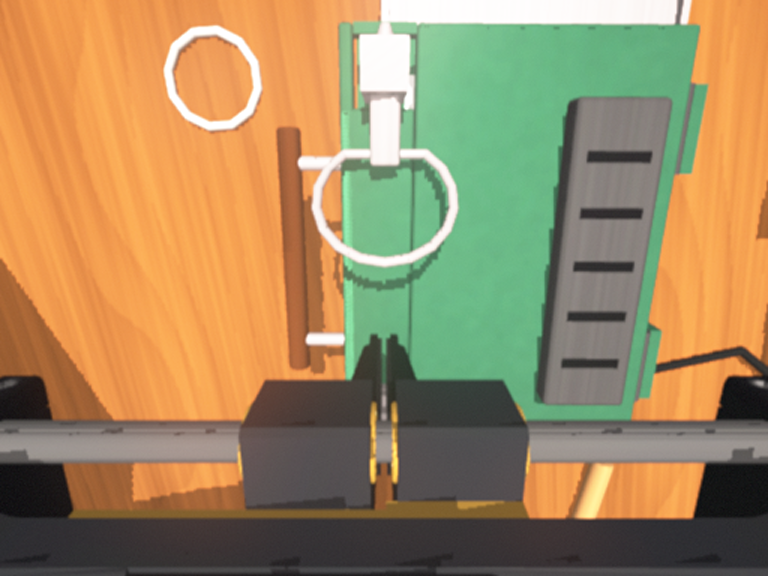

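The pin is fully home, with its head against the post, and the ring lies back around (385,205). The picture allowance is used up, so from here I work by numbers. Sweeping the ring over.

Call:
move_arm([
  [[0,0,0],[0,0,0.03],-1],
  [[0,0,0],[0,0,0.055],-1],
  [[0,0,0],[0,0,0.055],-1],
])

```text
t: 29.5
eef_pos: [485.5, -74.7, 149.6]
tcp_rot: [-3.137, -0.001, 1.451]
ft_force: [-0.4, 0.6, 0.5]
opening: 0.005
grip_force: 0.0
```

Call:
move_arm([
  [[0,0,0],[0.025,0,0],-1],
  [[0,0,0],[0.045,0,0],-1],
  [[0,0,0],[0.065,0,0],-1],
  [[0,0,0],[0.085,0,0],-1],
  [[0,0,0],[0.105,0,0],-1],
])

```text
t: 30.12
eef_pos: [499.3, 29.9, 152.3]
tcp_rot: [3.141, 0.0, 1.451]
ft_force: [1.1, -0.9, -0.2]
opening: 0.006
grip_force: 0.3
```

Call:
move_arm([
  [[0,0,0],[0.01,0,0],-1],
  [[0,0,0],[0.02,0,0],-1],
  [[0,0,0],[0.022,0,0],-1],
])

```text
t: 30.5
eef_pos: [501.8, 51.2, 151.6]
tcp_rot: [3.141, 0.0, 1.452]
ft_force: [-0.2, 0.0, -0.9]
opening: 0.006
grip_force: 0.0
```

```bash
cat > ring.py <<'E'
from h import *
def ringfit(p,side,sh=91.0):
    """estimate ring angle of pin in post 'side' (+1 left) from mask: rendered circle overlap"""
    best=None
    for r in eyes.cut_out(p,"ring_a")[:5]+eyes.cut_out(p,"pin_a")[:4]:
        m=r["mask"].astype(np.uint8)
        for q in np.arange(-.05,2.7,.05):
            e=q-.15;th=np.linspace(0,2*np.pi,90)
            a=28.5+36*np.cos(th);b=36*np.sin(th)
            pts=np.array([proj(p,W(-88+B,side*(sh-30+A*math.cos(e)),114+A*math.sin(e))) for A,B in zip(a,b)])
            ok=[(0<=u<512 and 0<=v<384 and m[int(v),int(u)]) for u,v in pts]
            f=np.mean(ok)
            if best is None or f>best[0]: best=(round(f,2),round(q,2),round(r["score"],2),int(m.sum()))
    return best
E
python3 -c "
from ring import *
st()
print(ringfit(eyes.read_camera('top'),1),ringfit(eyes.read_camera('scene'),1))"
```

```text
30.5 [501.8  51.2 151.6] P [-88.1 110.2 151.6] [180.    0.   83.2] F [-0.2  0.  -0.9] op 0.6 g 0.0 J [-0.03  0.4   1.92 -0.    0.82  0.09]
(np.float64(0.0), np.float64(-0.05), 0.45, 17) (np.float64(0.37), np.float64(2.3), 0.61, 93)
```

Call:
move_arm([
  [[0,0,0],[0,0,-0.025],-1],
  [[0,0,0],[0.009,0,-0.025],-1],
  [[0,0,0],[0.009,0,-0.01],-1],
  [[0,0,0],[0.009,0,0.005],-1],
  [[0,0,0],[0.009,0,0.021],-1],
])

```text
t: 31.42
eef_pos: [502.2, 59.8, 128.4]
tcp_rot: [-3.14, 0.0, 1.451]
ft_force: [-0.2, 0.1, -0.5]
opening: 0.005
grip_force: 0.0
```

Call:
move_arm([
  [[0,0,0],[0,0,-0.006],-1],
  [[0,0,0],[0.011,0,-0.006],-1],
  [[0,0,0],[0.011,0,0.004],-1],
  [[0,0,0],[0.011,0,0.01],-1],
  [[0,0,0],[0.011,0,0.01],-1],
])

```text
t: 32.05
eef_pos: [503.8, 70.7, 119.9]
tcp_rot: [-3.141, 0.0, 1.451]
ft_force: [-0.1, -0.0, -0.8]
opening: 0.003
grip_force: 0.0
```

```bash
python3 -c "
from h import *
st()"
```

```text
32.05 [503.8  70.7 119.9] P [-88.4 129.8 119.9] [-179.9    0.    83.2] F [-0.1 -0.  -0.8] op 0.3 g 0.0 J [ 0.01  0.46  1.94 -0.    0.74  0.13]
```

Now press down in small steps, watching force.

Call:
move_arm([
  [[0,0,0],[0,0,0.002],-1],
  [[0,0,0],[0,0,0.004],-1],
  [[0,0,0],[0,0,0.006],-1],
])

```text
t: 32.42
eef_pos: [504.2, 70.8, 114.6]
tcp_rot: [3.141, -0.0, 1.451]
ft_force: [0.1, 2.2, 3.2]
opening: 0.007
grip_force: 1.4
```

Call:
move_arm([
  [[0,0,0],[0,0,0.002],-1],
  [[0,0,0],[0,0,0.004],-1],
])

```text
t: 32.67
eef_pos: [504.8, 71.2, 111.3]
tcp_rot: [3.139, -0.001, 1.451]
ft_force: [-2.5, 2.8, 16.1]
opening: 0.006
grip_force: 7.3
```

Call:
move_arm([
  [[0,0,0],[0,0,0.002],-1],
  [[0,0,0],[0,0,0.003],-1],
  [[0,0,0],[0,0,0.003],-1],
])

```text
t: 33.05
eef_pos: [505.2, 71.0, 110.1]
tcp_rot: [3.137, -0.001, 1.451]
ft_force: [-6.4, 3.0, 33.5]
opening: 0.003
grip_force: 16.2
```

```bash
python3 -c "
from h import *
st()"
```

```text
33.05 [505.2  71.  110.1] P [-87.  130.2 110.1] [179.8  -0.   83.2] F [-6.4  3.  33.5] op 0.3 g 16.2 J [0.01 0.47 1.95 0.   0.71 0.13]
```

33 N at 110 mm means the finger is on the pin's nose. I'll instead straddle the nose with both fingers, open 32 mm, and press on the ring's sides.

Call:
move_arm([
  [[0,0,0],[0,0,-0.015],-1],
  [[0,0,0],[0,0,-0.03],-0.33],
  [[0,0,0],[-0.016,0,-0.03],-0.33],
  [[0,0,0],[-0.016,0,-0.03],-0.33],
  [[0,0,0],[-0.016,0,-0.03],-0.33],
])

```text
t: 33.67
eef_pos: [502.0, 54.5, 137.0]
tcp_rot: [-3.141, 0.0, 1.45]
ft_force: [-0.7, 0.4, -0.1]
opening: 0.321
grip_force: 0.0
```

```bash
python3 -c "
from h import *
st()
plan([(W(-87.3,114,122),Rd(D),-.33,0)])"
```

```text
33.67 [502.   54.5 137. ] P [-88.3 113.5 137. ] [-180.     0.    83.1] F [-0.7  0.4 -0.1] op 30.5 g 0.0 J [-0.02  0.43  1.94 -0.    0.78  0.1 ]
1 x [[0.0, 0.0, 0.0], [0.0005, 0.001, 0.015], -0.33]
```

Call:
move_arm([
  [[0,0,0],[0.001,0.001,0.01],-0.33],
  [[0,0,0],[0.001,0.001,0.018],-0.33],
  [[0,0,0],[0.001,0.001,0.018],-0.33],
])

```text
t: 34.05
eef_pos: [502.9, 55.9, 118.5]
tcp_rot: [-3.14, 0.0, 1.451]
ft_force: [-0.4, 0.6, -0.2]
opening: 0.331
grip_force: 0.0
```

Call:
move_arm([
  [[0,0,0],[0,0,0.003],-0.33],
  [[0,0,0],[0,0,0.005],-0.33],
  [[0,0,0],[0,0,0.005],-0.33],
])

```text
t: 34.42
eef_pos: [503.3, 55.8, 114.5]
tcp_rot: [3.142, 0.0, 1.451]
ft_force: [0.9, 0.4, 0.2]
opening: 0.338
grip_force: 0.0
```

Call:
move_arm([
  [[0,0,0],[0,0,0.002],-0.33],
  [[0,0,0],[0,0,0.004],-0.33],
  [[0,0,0],[0,0,0.004],-0.33],
])

```text
t: 34.8
eef_pos: [503.4, 55.8, 110.5]
tcp_rot: [3.141, 0.0, 1.451]
ft_force: [-0.1, 0.4, 1.8]
opening: 0.335
grip_force: 0.5
```

Call:
move_arm([
  [[0,0,0],[0,0,0.002],-0.33],
  [[0,0,0],[0,0,0.004],-0.33],
  [[0,0,0],[0,0,0.004],-0.33],
])

```text
t: 35.17
eef_pos: [503.2, 55.7, 106.3]
tcp_rot: [-3.141, 0.0, 1.451]
ft_force: [0.3, -0.3, 0.0]
opening: 0.328
grip_force: 0.4
```

```bash
python3 -c "
from h import *
st()"
```

```text
35.17 [503.2  55.7 106.3] P [-87.2 114.8 106.3] [-180.     0.    83.1] F [ 0.3 -0.3  0. ] op 31.2 g 0.4 J [-0.02  0.47  1.96 -0.    0.71  0.1 ]
```

Call:
move_arm([
  [[0,0,0],[0,0,0.0015],-0.33],
  [[0,0,0],[0,0,0.003],-0.33],
])

```text
t: 35.42
eef_pos: [503.5, 55.8, 104.7]
tcp_rot: [3.14, -0.0, 1.451]
ft_force: [-7.6, -1.1, 30.6]
opening: 0.332
grip_force: 15.3
```

Call:
move_arm([
  [[0,0,0],[0,0,-0.04],-0.33],
  [[0,0,0],[0,0,-0.1],-0.33],
  [[0,0,0],[-0.06,0,-0.15],-0.33],
  [[0,0,0],[-0.12,0,-0.15],-0.33],
  [[0,0,0],[-0.16,0,-0.15],-0.33],
])

```text
t: 36.05
eef_pos: [483.9, -104.9, 254.5]
tcp_rot: [3.14, 0.001, 1.451]
ft_force: [1.0, 0.1, -0.5]
opening: 0.336
grip_force: 0.0
```

```bash
python3 -c "
from ring import *
p=eyes.read_camera('wrist');st();p=eyes.read_camera('wrist')
print(ringfit(p,1))
s=eyes.read_camera('scene');print(ringfit(s,1));print(ringfit(eyes.read_camera('top'),1))
# brightness profile along ring for q candidates in the wrist and scene view
for P in (p,s):
  g=cv2.cvtColor(P['img'],cv2.COLOR_RGB2GRAY).astype(float)
  for q in (-.1,-.05,0,.05,.1,.16,.22,.3,.5):
    e=q-.15;v=[]
    for th in np.linspace(-1.3,1.3,41):
      A=28.5+36*math.cos(th);B=36*math.sin(th)
      u=proj(P,W(-87.2+B,61+A*math.cos(e),114+A*math.sin(e)))
      v.append(g[min(383,max(0,int(round(u[1])))),min(511,max(0,int(round(u[0]))))])
    print(q,np.round(np.mean(v)),np.round(v[::5]),np.round(u))
"
```

```text
36.1 [ 483.6 -109.1  254.1] P [-86.9 -51.2 254.1] [1.799e+02 1.000e-01 8.310e+01] F [ 0.7 -3.6  0.1] op 31.8 g 0.0 J [-0.35  0.26  1.82 -0.    1.06 -0.23]
(np.float64(0.69), np.float64(-0.05), 0.75, 1843)
(np.float64(0.26), np.float64(2.3), 0.61, 78)
(np.float64(0.43), np.float64(0.6), 0.54, 106)
-0.1 229.0 [250. 195. 160. 255. 254. 255. 246. 253. 254.] [292.  23.]
-0.05 239.0 [253. 244. 225. 255. 254. 255. 252. 254. 254.] [292.  22.]
0 239.0 [254. 255. 225. 255. 254. 255. 252. 251. 251.] [292.  21.]
0.05 236.0 [255. 255. 225. 255. 254. 255. 252. 240. 246.] [292.  20.]
0.1 229.0 [254. 254. 238. 255. 254. 255. 255. 212. 196.] [293.  19.]
0.16 225.0 [254. 231. 238. 255. 254. 255. 255. 180. 189.] [293.  18.]
0.22 219.0 [252. 208. 238. 255. 254. 255. 255. 182. 189.] [293.  18.]
0.3 216.0 [229. 193. 250. 255. 254. 229. 255. 180. 174.] [294.  17.]
0.5 211.0 [188. 194. 255. 255. 254. 229. 253. 181. 174.] [295.  18.]
-0.1 164.0 [121. 126. 209. 214. 126.  91. 156. 180. 182.] [270. 181.]
-0.05 175.0 [146. 185. 193. 211. 179. 174. 179. 193. 201.] [270. 180.]
0 185.0 [146. 185. 193. 212. 207. 180. 179. 196. 201.] [270. 180.]
0.05 179.0 [ 89. 145. 180. 208. 207. 180. 148. 196. 177.] [270. 179.]
0.1 168.0 [ 89. 145. 142. 208. 201. 149. 148. 197. 180.] [271. 179.]
0.16 156.0 [ 89. 128. 142. 187. 159. 136. 127. 197. 180.] [271. 179.]
0.22 140.0 [ 43. 128. 127. 151. 132. 137. 167. 198. 193.] [271. 178.]
0.3 129.0 [ 33.  98. 127. 138. 127. 137. 157. 148. 153.] [270. 178.]
0.5 112.0 [ 30.  38.  99. 126. 127. 125. 137. 127. 156.] [270. 176.]
```

Both views peak at ring angle 0, so the left post is locked. I turn half round on the way to the second pin.

```bash
python3 -c "
from h import *
st()
# force direction: go through intermediate
p=plan([((495,-190,280),Rd(D-85),-.1,0)])
plan([((505,-270,290),Rd(-173.7),-.1,1)],start=p)"
```

```text
36.55 [ 484.3 -102.2  253.4] P [-87.  -44.2 253.4] [-180.     0.    83.2] F [-0.7 -0.3  0.1] op 31.7 g 0.0 J [-0.34  0.26  1.82 -0.    1.06 -0.22]
5 x [[0.0, 0.0, 47.3], [-0.0478, 0.0116, -0.0148], -0.1]
4 x [[0.0, 0.0, 37.8], [-0.019, 0.0344, -0.0118], -0.1]
5 x [[0.0, 0.0, 45.5], [0.007, 0.0442, -0.0055], -0.1]
5 x [[0.0, 0.0, 36.3], [0.0292, 0.0209, -0.0045], -0.1]
```

Call:
move_arm([
  [[0,0,10],[-0.0478,0.0116,-0.0148],-0.1],
  [[0,0,20],[-0.0478,0.0116,-0.0148],-0.1],
  [[0,0,30],[-0.0478,0.0116,-0.0148],-0.1],
  [[0,0,40],[-0.0478,0.0116,-0.0148],-0.1],
  [[0,0,47.3],[-0.0478,0.0116,-0.0148],-0.1],
])

```text
t: 37.17
eef_pos: [490.2, -151.3, 268.3]
tcp_rot: [-3.142, 0.0, 0.622]
ft_force: [-0.7, -0.9, 0.5]
opening: 0.454
grip_force: 0.0
```

Call:
move_arm([
  [[0,0,10],[-0.019,0.0344,-0.0118],-0.1],
  [[0,0,20],[-0.019,0.0344,-0.0118],-0.1],
  [[0,0,30],[-0.019,0.0344,-0.0118],-0.1],
  [[0,0,37.8],[-0.019,0.0344,-0.0118],-0.1],
])

```text
t: 37.67
eef_pos: [494.9, -190.4, 280.0]
tcp_rot: [-3.142, 0.0, -0.038]
ft_force: [0.5, 0.6, -0.2]
opening: 0.451
grip_force: 0.0
```

Call:
move_arm([
  [[0,0,10],[0.007,0.0442,-0.0055],-0.1],
  [[0,0,20],[0.007,0.0442,-0.0055],-0.1],
  [[0,0,30],[0.007,0.0442,-0.0055],-0.1],
  [[0,0,40],[0.007,0.0442,-0.0055],-0.1],
  [[0,0,45.5],[0.007,0.0442,-0.0055],-0.1],
])

```text
t: 38.3
eef_pos: [500.5, -234.7, 285.5]
tcp_rot: [3.141, 0.0, -0.831]
ft_force: [-0.1, -0.1, 0.3]
opening: 0.452
grip_force: 0.0
```

Call:
move_arm([
  [[0,0,10],[0.0292,0.0209,-0.0045],-0.1],
  [[0,0,20],[0.0292,0.0209,-0.0045],-0.1],
  [[0,0,30],[0.0292,0.0209,-0.0045],-0.1],
  [[0,0,36.3],[0.0292,0.0209,-0.0045],-0.1],
  [[0,0,36.3],[0.0292,0.0209,-0.0045],-0.1],
])

```text
t: 38.92
eef_pos: [504.8, -270.5, 290.0]
tcp_rot: [3.141, 0.0, -1.46]
ft_force: [0.9, 0.0, -0.8]
opening: 0.451
grip_force: 0.0
```

```bash
cat > pinm.py <<'E'
from h import *
def shaft(p,z=7,box=None):
    """pin tip/direction: PCA over the pin mask's thin end"""
    for r in eyes.cut_out(p,"pin_a")[:4]:
        uv=np.argwhere(r["mask"])[:,::-1]
        w=np.array([onz(p,u,z)[:2] for u in uv])
        print(round(r["score"],2),len(w),"uv",np.round(r["uv"],1),"mean",np.round(w.mean(0),1),"min",np.round(w.min(0),1),"max",np.round(w.max(0),1))
E
python3 -c "
from pinm import *
st();eyes.read_camera('wrist');p=eyes.read_camera('wrist');st();shaft(p)
t=eyes.read_camera('top');shaft(t)"
```

```text
38.92 [ 504.8 -270.5  290. ] P [ -46.5 -208.8  290. ] [180.    0.  -83.7] F [ 0.9  0.  -0.8] op 42.8 g 0.0 J [-0.61  0.35  1.59 -0.    1.21  2.42]
39.02 [ 504.8 -270.6  290.1] P [ -46.5 -209.   290.1] [180.   -0.  -83.6] F [-1.1  0.1  0.9] op 42.6 g 0.0 J [-0.61  0.35  1.59 -0.    1.21  2.42]
0.62 1125 uv [250.3  87. ] mean [ 518.1 -366.8] min [ 475.8 -413.9] max [ 556.8 -299.2]
0.7 50 uv [238.  187.4] mean [505.   23.4] min [494.1   5.1] max [515.1  71.6]
```

```bash
python3 -c "
from h import *
p=eyes.read_camera('wrist')
r=eyes.cut_out(p,'pin_a')[0]
w=np.array([onz(p,u,7)[:2] for u in np.argwhere(r['mask'])[:,::-1]])
for a in range(-420,-296,4):
  k=w[(w[:,1]>=a)&(w[:,1]<a+4)]
  if len(k): print(a+2,len(k),np.round([k[:,0].mean(),k[:,0].min(),k[:,0].max()],1))
"
```

```text
-414 17 [519.5 509.7 530. ]
-410 93 [518.7 497.  540.4]
-406 63 [518.3 489.6 546.7]
-402 42 [515.4 484.9 550.4]
-398 33 [518.7 481.7 554.1]
-394 26 [522.6 479.8 555.3]
-390 26 [517.  477.8 556.4]
-386 24 [516.6 477.3 556.1]
-382 22 [522.6 476.7 555.7]
-378 26 [524.  477.6 555.4]
-374 27 [524.3 478.8 553.7]
-370 41 [517.9 480.8 550.5]
-366 96 [518.8 483.2 547.4]
-362 102 [514.1 487.  544.3]
-358 43 [515.  495.  525.7]
-354 36 [518.9 511.  526.7]
-350 34 [518.9 510.9 526.3]
-346 36 [519.4 511.5 527.3]
-342 33 [519.7 512.4 526.9]
-338 33 [519.7 512.  527.7]
-334 29 [519.8 513.1 527.6]
-330 21 [519.8 514.4 524.2]
-326 20 [520.7 516.4 525.3]
-322 19 [521.1 516.3 526.1]
-318 20 [521.5 517.  525.9]
-314 20 [522.2 516.8 526.8]
-310 21 [522.1 517.6 526.5]
-306 18 [521.9 517.5 526.1]
-302 12 [522.8 519.8 525.8]
-298 4 [523.5 522.3 525.4]
```

The pin has been knocked: shoulder now at about (520,-332), direction 85.7°, tip at y ≈ -297. The 34 mm shaft length checks out. Picking it up.

```bash
python3 -c "
from h import *
plan([((519.1,-343.5,60),Rd(-184.3),-.28,1),((519.1,-343.5,2.7),Rd(-184.3),-.28,1)],step=50)"
```

```text
5 x [[0.0, 0.0, 10.6], [0.0737, -0.0064, 0.2301], -0.28]
1 x [[0.0, 0.0, 0.0], [0.0, 0.0, 0.0], -0.28]
3 x [[0.0, 0.0, 0.0], [0.0, 0.0, 0.0573], -0.28]
```

Call:
move_arm([
  [[0,0,10.6],[0.0737,-0.0064,0.19],-0.28],
  [[0,0,10.6],[0.0737,-0.0064,0.19],-0.28],
  [[0,0,10.6],[0.0737,-0.0064,0.19],-0.28],
  [[0,0,10.6],[0.0737,-0.0064,0.19],-0.28],
  [[0,0,10.6],[0.0737,-0.0064,0.19],-0.28],
])

```text
t: 39.9
eef_pos: [519.1, -343.6, 100.4]
tcp_rot: [3.141, 0.0, -1.647]
ft_force: [-0.3, 0.0, 1.4]
opening: 0.362
grip_force: 0.0
```

```bash
python3 -c "
from h import *
p=eyes.read_camera('top');p=eyes.read_camera('wrist');st()
for r in eyes.cut_out(p,'pin_a')[:2]:
 w=np.array([onz(p,u,7)[:2] for u in np.argwhere(r['mask'])[:,::-1]]);print(r['score'],len(w))
 for a in range(-380,-290,6):
  k=w[(w[:,1]>=a)&(w[:,1]<a+6)]
  if len(k): print(a+3,len(k),np.round([k[:,0].mean(),k[:,0].min(),k[:,0].max()],1))
plan([((519.1,-343.5,2.7),Rd(-184.3),-.28,1)],step=50)"
```

```text
40.0 [ 519.7 -343.6  102.4] P [ -22.9 -279.6  102.4] [-1.799e+02 -1.000e-01 -9.430e+01] F [0.5 0.2 0.8] op 34.4 g 0.0 J [-0.69  0.61  1.68 -0.    0.85  2.53]
0.77 2798
-377 109 [518.6 474.3 558.9]
-371 172 [519.1 474.5 557.6]
-365 403 [517.1 476.4 552.3]
-359 312 [513.5 486.2 543.2]
-353 131 [517.9 509.3 527.4]
-347 138 [518.9 509.7 527.9]
-341 126 [519.7 511.  528.4]
-335 118 [520.3 512.3 528.6]
-329 84 [520.  512.7 527.2]
-323 69 [520.6 515.8 525.3]
-317 63 [521.3 516.2 525.8]
-311 61 [521.9 517.6 526.3]
-305 57 [522.3 518.  526.6]
-299 25 [522.5 519.3 525.9]
3 x [[-0.2, -0.1, 0.0], [-0.0002, 0.001, 0.0999], -0.28]
```

Call:
move_arm([
  [[0,0,0.5],[0,0,0.05],-0.28],
  [[0,0,0.5],[0,0,0.09],-0.28],
  [[0,0,0.5],[0,0,0.0975],-0.28],
  [[0,0,0.5],[0,0,0.0975],-0.28],
])

```text
t: 40.55
eef_pos: [519.7, -343.8, 4.3]
tcp_rot: [-3.14, -0.001, -1.655]
ft_force: [-0.0, -0.2, 0.9]
opening: 0.359
grip_force: 0.0
```

Call:
move_arm([
  [[0,0,0],[0,0,0],-1],
  [[0,0,0],[0,0,0],-1],
  [[0,0,0],[0,0,0],-1],
  [[0,0,0],[0,0,0],-1],
])

```text
t: 41.05
eef_pos: [519.3, -343.9, 3.8]
tcp_rot: [-3.14, -0.001, -1.655]
ft_force: [-0.2, 0.5, 7.2]
opening: 0.164
grip_force: 30.0
```

```bash
python3 -c "
from h import *
st()
p=plan([((519,-343,220),Rd(-184.8),-1,0),((505,-280,240),Rd(-98),-1,0)])
plan([(W(-87.2,-20,230),Rd(D),-1,1)],start=p)"
```

```text
41.05 [ 519.3 -343.9    3.8] P [ -23.3 -280.     3.8] [-1.799e+02 -1.000e-01 -9.480e+01] F [-0.2  0.5  7.2] op 15.6 g 30.0 J [-0.69  0.75  1.73 -0.    0.66  2.54]
4 x [[-0.1, -0.1, 0.0], [-0.0006, 0.0002, -0.2162], -1]
5 x [[0.0, 0.0, -48.2], [-0.0342, 0.0107, -0.0111], -1]
4 x [[0.0, 0.0, -38.6], [-0.0247, -0.0148, -0.0088], -1]
5 x [[0.0, 0.0, -45.6], [-0.023, -0.0987, 0.0051], -1]
5 x [[0.0, 0.0, -45.6], [0.0543, -0.0855, 0.005], -1]
1 x [[0.0, 0.0, 0.0], [0.0, 0.0001, 0.0], -1]
```

Call:
move_arm([
  [[0,0,0],[0,0,-0.04],-1],
  [[0,0,0],[0,0,-0.1],-1],
  [[0,0,0],[0,0,-0.16],-1],
  [[0,0,0],[0,0,-0.2162],-1],
  [[0,0,0],[0,0,-0.2162],-1],
])

```text
t: 41.68
eef_pos: [520.1, -344.4, 223.7]
tcp_rot: [-3.135, -0.005, -1.655]
ft_force: [-0.5, 0.2, -1.4]
opening: 0.163
grip_force: 30.0
```

Call:
move_arm([
  [[0,0,-10],[-0.0342,0.0107,-0.0111],-1],
  [[0,0,-20],[-0.0342,0.0107,-0.0111],-1],
  [[0,0,-30],[-0.0342,0.0107,-0.0111],-1],
  [[0,0,-40],[-0.0342,0.0107,-0.0111],-1],
  [[0,0,-48.2],[-0.0342,0.0107,-0.0111],-1],
])

```text
t: 42.3
eef_pos: [510.7, -308.2, 228.5]
tcp_rot: [3.141, 0.002, -0.809]
ft_force: [-0.5, -1.0, -1.0]
opening: 0.168
grip_force: 30.0
```

Call:
move_arm([
  [[0,0,-10],[-0.0247,-0.0148,-0.0088],-1],
  [[0,0,-20],[-0.0247,-0.0148,-0.0088],-1],
  [[0,0,-30],[-0.0247,-0.0148,-0.0088],-1],
  [[0,0,-38.6],[-0.0247,-0.0148,-0.0088],-1],
])

```text
t: 42.8
eef_pos: [504.5, -280.1, 237.4]
tcp_rot: [-3.141, 0.002, -0.135]
ft_force: [-0.2, -0.8, -0.4]
opening: 0.168
grip_force: 30.0
```

Call:
move_arm([
  [[0,0,-9.5],[-0.005,-0.02,0.001],-1],
  [[0,0,-19],[-0.01,-0.04,0.002],-1],
  [[0,0,-28],[-0.015,-0.06,0.003],-1],
  [[0,0,-37],[-0.02,-0.08,0.004],-1],
  [[0,0,-45.6],[-0.023,-0.0987,0.005],-1],
])

```text
t: 43.42
eef_pos: [495.4, -178.6, 232.5]
tcp_rot: [-3.14, 0.001, 0.66]
ft_force: [0.5, 0.3, 0.0]
opening: 0.165
grip_force: 30.0
```

Call:
move_arm([
  [[0,0,-9.5],[0.011,-0.017,0.001],-1],
  [[0,0,-19],[0.022,-0.034,0.002],-1],
  [[0,0,-28],[0.033,-0.051,0.003],-1],
  [[0,0,-37],[0.044,-0.068,0.004],-1],
  [[0,0,-45.6],[0.0543,-0.0855,0.005],-1],
])

```text
t: 44.05
eef_pos: [486.3, -77.8, 227.6]
tcp_rot: [-3.14, -0.0, 1.456]
ft_force: [-0.8, 0.3, -1.6]
opening: 0.164
grip_force: 30.0
```

```bash
python3 -c "
from h import *
p=eyes.read_camera('wrist');st()
q=eyes.read_camera('top')
for r in eyes.cut_out(q,'pin_a')[:3]: print(r['score'],r['mask'].sum(),np.round(toP(onz(q,r['uv'],230)),1))
plan([(W(-87.2,-28,106.7),Rd(D),-1,1)])"
```

```text
44.1 [485.8 -76.1 227.5] P [-88.7 -18.2 227.5] [-1.799e+02 -1.000e-01  8.390e+01] F [-0.3  1.1 -0.8] op 15.7 g 30.0 J [-0.29  0.29  1.86  0.    1.   -0.18]
0.52 498 [-264.1  387.2  230. ]
0.51 8 [-94.9  80.2 230. ]
4 x [[-0.1, 0.0, 0.0], [-0.008, 0.0007, 0.1212], -1]
```

Call:
move_arm([
  [[0,0,0],[-0.008,0.0007,0.04],-1],
  [[0,0,0],[-0.008,0.0007,0.08],-1],
  [[0,0,0],[-0.008,0.0007,0.11],-1],
  [[0,0,0],[-0.008,0.0007,0.1205],-1],
  [[0,0,0],[-0.008,0.0007,0.1205],-1],
])

```text
t: 44.82
eef_pos: [486.7, -87.1, 108.0]
tcp_rot: [-3.141, -0.0, 1.45]
ft_force: [0.1, 0.1, -1.5]
opening: 0.165
grip_force: 30.0
```

```bash
python3 -c "
from h import *
p=eyes.read_camera('scene');p=eyes.read_camera('scene');st()
for n in ('scene','top'):
  q=eyes.read_camera(n)
  for r in eyes.cut_out(q,'pin_a')[:3]:
    m=r['mask'];w=np.array([toP(onz(q,u,110))[:2] for u in np.argwhere(m)[:,::-1]])
    print(n,round(r['score'],2),m.sum(),np.round(w.mean(0),1),w.min(0).round(1),w.max(0).round(1))
plan([(W(-87.3,-58,106.7),Rd(D),-1,1)])"
```

```text
44.92 [487.2 -87.  109.1] P [-85.9 -28.8 109.1] [179.9   0.   83.1] F [ 0.1  0.1 -0.6] op 15.5 g 30.0 J [-0.31  0.46  1.99 -0.    0.7  -0.19]
scene 0.64 3998 [  6.2 -22.5] [-140.3 -137.2] [ 87.7 121.7]
top 0.65 33 [-89.4  70.4] [-96.8  59.1] [-83.1  85.6]
2 x [[0.1, 0.0, 0.0], [-0.0294, -0.0012, 0.0023], -1]
```

Call:
move_arm([
  [[0,0,0],[0,-0.0013,0.0022],-1],
  [[0,0,0],[-0.008,-0.0013,0.0022],-1],
  [[0,0,0],[-0.015,-0.0013,0.0022],-1],
  [[0,0,0],[-0.02,-0.0013,0.0022],-1],
  [[0,0,0],[-0.024,-0.0013,0.0022],-1],
])

```text
t: 45.75
eef_pos: [482.5, -110.8, 106.0]
tcp_rot: [-3.142, 0.0, 1.451]
ft_force: [-0.1, 0.3, -1.0]
opening: 0.166
grip_force: 30.0
```

```bash
python3 -c "
from h import *
st()"
```

```text
45.75 [ 482.5 -110.8  106. ] P [-87.7 -53.  106. ] [-180.     0.    83.1] F [-0.1  0.3 -1. ] op 15.8 g 30.0 J [-0.36  0.46  1.99 -0.    0.69 -0.24]
```

Call:
move_arm([
  [[0,0,0],[-0.007,0,0],-1],
  [[0,0,0],[-0.014,0,0],-1],
  [[0,0,0],[-0.02,0,0],-1],
  [[0,0,0],[-0.023,0,0],-1],
  [[0,0,0],[-0.023,0,0],-1],
])

```text
t: 46.38
eef_pos: [479.8, -133.4, 106.0]
tcp_rot: [3.141, 0.0, 1.451]
ft_force: [-0.3, 0.2, -0.4]
opening: 0.162
grip_force: 30.0
```

Call:
move_arm([
  [[0,0,0],[-0.002,0,0],-1],
  [[0,0,0],[-0.003,0,0],-1],
  [[0,0,0],[-0.003,0,0],-1],
])

```text
t: 46.75
eef_pos: [479.5, -136.1, 106.0]
tcp_rot: [3.142, -0.0, 1.451]
ft_force: [0.9, 1.1, -1.2]
opening: 0.165
grip_force: 30.1
```

```bash
python3 -c "
from h import *
st()"
```

```text
46.75 [ 479.5 -136.1  106. ] P [-87.7 -78.4 106. ] [180.   -0.   83.2] F [ 0.9  1.1 -1.2] op 15.7 g 30.1 J [-0.41  0.47  1.98  0.    0.7  -0.29]
```

Call:
move_arm([
  [[0,0,0],[-0.001,0,0],-1],
  [[0,0,0],[-0.0015,0,0],-1],
  [[0,0,0],[-0.0015,0,0],-1],
])

```text
t: 47.12
eef_pos: [479.5, -136.2, 106.1]
tcp_rot: [-3.142, -0.002, 1.451]
ft_force: [4.6, 14.1, 0.7]
opening: 0.169
grip_force: 33.1
```

```bash
python3 -c "
from h import *
st()"
```

```text
47.12 [ 479.5 -136.2  106.1] P [-87.7 -78.5 106.1] [-1.80e+02 -1.00e-01  8.31e+01] F [ 4.6 14.1  0.7] op 16.1 g 33.1 J [-0.41  0.47  1.98  0.    0.7  -0.29]
```

Call:
move_arm([
  [[0,0,0],[0.001,0,0],-0.5],
  [[0,0,0],[0.001,0,0],-0.5],
  [[0,0,0],[0.001,0,0],-0.5],
  [[0,0,0],[0.001,0,-0.03],-0.5],
  [[0,0,0],[0.001,0,-0.07],-0.5],
])

```text
t: 47.75
eef_pos: [479.0, -136.7, 176.3]
tcp_rot: [-3.139, -0.0, 1.451]
ft_force: [-0.7, -0.0, -0.4]
opening: 0.25
grip_force: 0.0
```

Call:
move_arm([
  [[0,0,0],[0,0,-0.03],-1],
  [[0,0,0],[0.05,0,-0.03],-1],
  [[0,0,0],[0.1,0,-0.03],-1],
  [[0,0,0],[0.1,0,-0.03],-1],
  [[0,0,0],[0.1,0,-0.03],-1],
])

```text
t: 48.38
eef_pos: [491.4, -37.7, 206.1]
tcp_rot: [3.141, 0.0, 1.452]
ft_force: [-0.4, 0.4, -1.2]
opening: 0.003
grip_force: 0.0
```

```bash
python3 -c "
from ring import *
p=eyes.read_camera('scene');st()
P=p;g=cv2.cvtColor(P['img'],cv2.COLOR_RGB2GRAY).astype(float)
for q in (1.8,2,2.2,2.3,2.4,2.5,2.6,2.7):
    e=q-.15;v=[]
    for th in np.linspace(-1.3,1.3,41):
      A=28.5+36*math.cos(th);B=36*math.sin(th)
      u=proj(P,W(-87.2+B,-61-A*math.cos(e),114+A*math.sin(e)))
      v.append(g[int(round(u[1])),int(round(u[0]))])
    print(q,np.round(np.mean(v)))
plan([(W(-87.5,22,150),Rd(D),-1,0)])"
```

```text
48.42 [491.3 -38.1 206. ] P [-87.7  20.2 206. ] [-180.     0.    83.1] F [ 0.  -0.1 -0.1] op 0.5 g 0.0 J [-0.21  0.31  1.89 -0.    0.94 -0.09]
1.8 115.0
2 114.0
2.2 119.0
2.3 120.0
2.4 125.0
2.5 137.0
2.6 155.0
2.7 165.0
2 x [[0.0, 0.0, 0.0], [0.0018, 0.0002, 0.056], -1]
```

Call:
move_arm([
  [[0,0,0],[0.002,0,0.03],-1],
  [[0,0,0],[0.002,0,0.069],-1],
  [[0,0,0],[0.002,0,0.069],-1],
])

```text
t: 48.8
eef_pos: [490.5, -36.3, 135.3]
tcp_rot: [-3.137, -0.0, 1.45]
ft_force: [0.2, 0.7, 0.4]
opening: -0.002
grip_force: 0.0
```

Call:
move_arm([
  [[0,0,0],[-0.025,0,0],-1],
  [[0,0,0],[-0.047,0,0],-1],
  [[0,0,0],[-0.069,0,0],-1],
  [[0,0,0],[-0.09,0,0],-1],
  [[0,0,0],[-0.11,0,0],-1],
])

```text
t: 49.42
eef_pos: [478.8, -146.2, 138.7]
tcp_rot: [3.14, 0.001, 1.45]
ft_force: [0.9, 0.8, -0.4]
opening: 0.002
grip_force: 0.2
```

Call:
move_arm([
  [[0,0,0],[-0.01,0,0],-1],
  [[0,0,0],[-0.02,0,0],-1],
  [[0,0,0],[-0.022,0,0],-1],
  [[0,0,0],[-0.022,0,-0.03],-0.33],
  [[0,0,0],[-0.022,0,-0.03],-0.33],
])

```text
t: 50.05
eef_pos: [475.4, -164.4, 167.2]
tcp_rot: [-3.14, -0.002, 1.452]
ft_force: [0.0, -1.4, 0.5]
opening: 0.158
grip_force: 0.0
```

```bash
cat >> ring.py <<'E'
def prof(P,side,qs,sh=91,x=-87.2):
    g=cv2.cvtColor(P['img'],cv2.COLOR_RGB2GRAY).astype(float);o=[]
    for q in qs:
        e=q-.15;v=[]
        for th in np.linspace(-1.3,1.3,41):
            A=28.5+36*math.cos(th);B=36*math.sin(th)
            u=proj(P,W(x+B,side*(sh-30+A*math.cos(e)),114+A*math.sin(e)))
            if 0<=u[0]<511 and 0<=u[1]<383: v.append(g[int(round(u[1])),int(round(u[0]))])
        o.append((float(q),round(np.mean(v)) if v else None))
    return o
E
python3 -c "
from ring import *
st()
print(prof(eyes.read_camera('scene'),-1,np.round(np.arange(0,2.8,.15),2)))
plan([(W(-87.3,-114,125),Rd(D),-.33,0)])"
```

```text
50.05 [ 475.4 -164.4  167.2] P [ -88.4 -107.1  167.2] [-1.799e+02 -1.000e-01  8.320e+01] F [ 0.  -1.4  0.5] op 15.0 g 0.0 J [-0.47  0.38  1.91  0.    0.86 -0.35]
[(0.0, 99), (0.15, 107), (0.3, 110), (0.45, 110), (0.6, 125), (0.75, 120), (0.9, 87), (1.05, 75), (1.2, 53), (1.35, 52), (1.5, 43), (1.65, 46), (1.8, 49), (1.95, 51), (2.1, 50), (2.25, 56), (2.4, 56), (2.55, 57), (2.7, 59)]
1 x [[0.0, 0.0, 0.1], [-0.0057, 0.0004, 0.0424], -0.33]
```

Call:
move_arm([
  [[0,0,0],[-0.007,0.001,0.01],-0.33],
  [[0,0,0],[-0.007,0.001,0.02],-0.33],
  [[0,0,0],[-0.007,0.001,0.03],-0.33],
  [[0,0,0],[-0.007,0.001,0.04],-0.33],
  [[0,0,0],[-0.007,0.001,0.04],-0.33],
])

```text
t: 50.72
eef_pos: [475.7, -173.4, 126.1]
tcp_rot: [-3.14, -0.0, 1.451]
ft_force: [0.1, -1.1, 0.0]
opening: 0.336
grip_force: 0.0
```

```bash
python3 -c "
from h import *
st()
plan([(W(-87.3,-114.5,118),Rd(D),-.33,0)])"
```

```text
50.73 [ 475.7 -173.4  126.1] P [ -87.1 -115.9  126.1] [-179.9   -0.    83.2] F [ 0.1 -1.1  0. ] op 31.9 g 0.0 J [-0.48  0.44  1.94 -0.    0.76 -0.36]
1 x [[-0.1, 0.0, 0.0], [0.0014, -0.0002, 0.0081], -0.33]
```

Call:
move_arm([
  [[0,0,0],[0.001,0,0.005],-0.33],
  [[0,0,0],[0.001,0,0.01],-0.33],
  [[0,0,0],[0.001,0,0.012],-0.33],
])

```text
t: 51.1
eef_pos: [476.1, -172.5, 114.8]
tcp_rot: [-3.141, 0.0, 1.451]
ft_force: [1.2, -0.0, 0.1]
opening: 0.338
grip_force: 0.0
```

Call:
move_arm([
  [[0,0,0],[0,0,0.002],-0.33],
  [[0,0,0],[0,0,0.004],-0.33],
  [[0,0,0],[0,0,0.004],-0.33],
])

```text
t: 51.48
eef_pos: [476.1, -172.5, 111.0]
tcp_rot: [-3.142, 0.0, 1.451]
ft_force: [0.0, 0.6, 0.6]
opening: 0.334
grip_force: 0.0
```

Call:
move_arm([
  [[0,0,0],[0,0,0.002],-0.33],
  [[0,0,0],[0,0,0.0035],-0.33],
  [[0,0,0],[0,0,0.0035],-0.33],
])

```text
t: 51.85
eef_pos: [476.1, -172.5, 107.4]
tcp_rot: [-3.141, -0.0, 1.451]
ft_force: [0.8, 0.2, -0.2]
opening: 0.333
grip_force: 0.0
```

```bash
python3 -c "
from h import *
st()"
```

```text
51.85 [ 476.1 -172.5  107.4] P [ -86.8 -115.   107.4] [-180.    -0.    83.2] F [ 0.8  0.2 -0.2] op 31.7 g 0.0 J [-0.48  0.47  1.96 -0.    0.71 -0.36]
```

```bash
python3 -c "
from ring import *
q=np.round(np.arange(-.1,1.3,.1),2)
print(prof(eyes.read_camera('scene'),-1,q));print(prof(eyes.read_camera('top'),-1,q))
p=eyes.read_camera('wrist');print(prof(p,-1,q))
for k in ('ring_a','pin_a'):
  for n in ('scene','wrist'):
    p=eyes.read_camera(n)
    for r in eyes.cut_out(p,k)[:4]: print(k,n,round(r['score'],2),r['mask'].sum(),np.round(r['uv']),toP(onz(p,r['uv'],110)).round())
"
```

```text
[(-0.1, 47), (0.0, 51), (0.1, 53), (0.2, 52), (0.3, 49), (0.4, 43), (0.5, 43), (0.6, 49), (0.7, 45), (0.8, 38), (0.9, 38), (1.0, 37), (1.1, 38), (1.2, 38)]
[(-0.1, 64), (0.0, 65), (0.1, 66), (0.2, 66), (0.3, 66), (0.4, 66), (0.5, 66), (0.6, 65), (0.7, 65), (0.8, 66), (0.9, 66), (1.0, 67), (1.1, 70), (1.2, 72)]
[(-0.1, 163), (0.0, 183), (0.1, 233), (0.2, 207), (0.3, 154), (0.4, 143), (0.5, 141), (0.6, 133), (0.7, 127), (0.8, 130), (0.9, 134), (1.0, 131), (1.1, 137), (1.2, 221)]
ring_a wrist 0.83 4513 [234. 249.] [ -99. -120.  110.]
pin_a scene 0.65 77 [255. 181.] [-87.  65. 110.]
pin_a wrist 0.63 6665 [251. 181.] [-89. -78. 110.]
pin_a wrist 0.44 3881 [235. 250.] [ -98. -120.  110.]
pin_a wrist 0.41 76090 [362. 113.] [-30. -41. 110.]
```

Call:
move_arm([
  [[0,0,0],[0,0,0.0012],-0.33],
  [[0,0,0],[0,0,0.0024],-0.33],
  [[0,0,0],[0,0,0.0024],-0.33],
])

```text
t: 52.78
eef_pos: [476.1, -172.5, 105.0]
tcp_rot: [-3.141, 0.0, 1.451]
ft_force: [-0.2, -0.2, 0.2]
opening: 0.339
grip_force: 0.0
```

```bash
python3 -c "
from ring import *
st();p=eyes.read_camera('wrist')
for x in (-88.5,-87,-85.5):
  for sh in (88,91): print(x,sh,prof(p,-1,np.round(np.arange(-.1,.35,.05),2),sh,x))
"
```

```text
52.77 [ 476.1 -172.5  105. ] P [ -86.8 -115.   105. ] [-180.     0.    83.2] F [-0.2 -0.2  0.2] op 32.2 g 0.0 J [-0.48  0.48  1.96 -0.    0.7  -0.36]
-88.5 88 [(-0.1, 164), (-0.05, 161), (0.0, 160), (0.05, 152), (0.1, 184), (0.15, 215), (0.2, 228), (0.25, 233), (0.3, 210)]
-88.5 91 [(-0.1, 159), (-0.05, 160), (0.0, 162), (0.05, 206), (0.1, 228), (0.15, 236), (0.2, 214), (0.25, 177), (0.3, 156)]
-87 88 [(-0.1, 161), (-0.05, 162), (0.0, 163), (0.05, 160), (0.1, 190), (0.15, 220), (0.2, 231), (0.25, 233), (0.3, 210)]
-87 91 [(-0.1, 162), (-0.05, 162), (0.0, 169), (0.05, 214), (0.1, 231), (0.15, 235), (0.2, 213), (0.25, 175), (0.3, 158)]
-85.5 88 [(-0.1, 163), (-0.05, 161), (0.0, 162), (0.05, 177), (0.1, 195), (0.15, 222), (0.2, 233), (0.25, 230), (0.3, 198)]
-85.5 91 [(-0.1, 163), (-0.05, 165), (0.0, 184), (0.05, 213), (0.1, 232), (0.15, 233), (0.2, 200), (0.25, 169), (0.3, 152)]
```

Call:
move_arm([
  [[0,0,0],[0,0,-0.015],-0.33],
  [[0,0,0],[0,0,-0.03],-0.33],
  [[0,0,0],[-0.006,0,-0.03],-0.33],
  [[0,0,0],[-0.006,-0.0005,-0.02],-0.33],
  [[0,0,0],[-0.006,-0.0005,-0.013],-0.33],
])

```text
t: 53.45
eef_pos: [474.4, -178.3, 117.0]
tcp_rot: [-3.14, -0.0, 1.451]
ft_force: [-0.1, 0.8, -0.7]
opening: 0.336
grip_force: 0.0
```

```bash
python3 -c "
from ring import *
q=np.round(np.arange(-.1,.8,.05),2)
st();p=eyes.read_camera('wrist');print(prof(p,-1,q))
g=cv2.cvtColor(p['img'],cv2.COLOR_RGB2GRAY)
for side in (-1,1):
  for B in (-34,-30,-26,-22,-18,-14,-10,-5,0,5,10,14,18,22,26,30,34):
    A=28.5+math.sqrt(36**2-B*B);o=[]
    for e in (-.15,-.05,0,.05):
      u=proj(p,W(-87+B,side*(61+A*math.cos(e)),114+A*math.sin(e)));o.append((int(u[0]),int(u[1]),int(g[int(u[1]),int(u[0])]) if 0<=u[0]<512 and 0<=u[1]<384 else None))
    if side<0: print(B,o)
"
```

```text
53.45 [ 474.4 -178.3  117. ] P [ -87.7 -121.   117. ] [-179.9   -0.    83.1] F [-0.1  0.8 -0.7] op 31.9 g 0.0 J [-0.49  0.46  1.95 -0.    0.74 -0.37]
[(-0.1, 192), (-0.05, 227), (0.0, 237), (0.05, 229), (0.1, 188), (0.15, 165), (0.2, 159), (0.25, 154), (0.3, 158), (0.35, 154), (0.4, 151), (0.45, 147), (0.5, 145), (0.55, 143), (0.6, 142), (0.65, 142), (0.7, 142), (0.75, 142)]
-34 [(199, 203, 174), (198, 206, 226), (197, 207, 240), (197, 208, 243)]
-30 [(207, 215, 226), (205, 218, 249), (205, 220, 250), (204, 221, 249)]
-26 [(214, 222, 246), (212, 226, 248), (212, 228, 224), (211, 229, 185)]
-22 [(220, 227, 249), (219, 231, 246), (219, 233, 173), (218, 235, 81)]
-18 [(227, 230, 253), (226, 235, 212), (225, 237, 88), (225, 239, 84)]
-14 [(233, 233, 252), (232, 238, 136), (232, 240, 127), (232, 242, 128)]
-10 [(239, 235, 252), (239, 240, 129), (239, 242, 127), (238, 245, 129)]
-5 [(247, 236, 252), (247, 242, 124), (247, 244, 122), (247, 246, 122)]
0 [(255, 237, 251), (255, 242, 126), (255, 245, 124), (255, 247, 122)]
5 [(263, 236, 251), (263, 242, 128), (263, 244, 128), (263, 246, 129)]
10 [(271, 235, 243), (271, 240, 132), (271, 242, 132), (272, 245, 130)]
14 [(277, 233, 252), (278, 238, 141), (278, 240, 122), (278, 242, 120)]
18 [(283, 230, 249), (284, 235, 184), (285, 237, 79), (285, 239, 78)]
22 [(290, 227, 249), (291, 231, 211), (291, 233, 89), (292, 235, 72)]
26 [(297, 222, 248), (298, 226, 241), (298, 228, 187), (299, 229, 156)]
30 [(304, 215, 240), (305, 218, 245), (305, 220, 247), (306, 221, 241)]
34 [(311, 203, 185), (312, 206, 240), (313, 207, 245), (313, 208, 245)]
```

Call:
move_arm([
  [[0,0,0],[0,0,0.002],-0.33],
  [[0,0,0],[0,0,0.004],-0.33],
  [[0,0,0],[0,0,0.004],-0.33],
])

```text
t: 53.88
eef_pos: [474.9, -178.4, 114.0]
tcp_rot: [-3.141, -0.0, 1.451]
ft_force: [-0.4, -0.4, -0.4]
opening: 0.334
grip_force: 0.0
```

Call:
move_arm([
  [[0,0,0],[0,0,0.002],-0.33],
  [[0,0,0],[0,0,0.004],-0.33],
  [[0,0,0],[0,0,0.004],-0.33],
])

```text
t: 54.25
eef_pos: [474.9, -178.4, 110.0]
tcp_rot: [-3.141, 0.0, 1.451]
ft_force: [-0.4, -0.8, 0.4]
opening: 0.335
grip_force: 0.0
```

Call:
move_arm([
  [[0,0,0],[0,0,0.002],-0.33],
  [[0,0,0],[0,0,0.003],-0.33],
  [[0,0,0],[0,0,0.003],-0.33],
])

```text
t: 54.62
eef_pos: [474.9, -178.4, 107.1]
tcp_rot: [-3.142, 0.0, 1.451]
ft_force: [0.1, -0.6, -0.3]
opening: 0.333
grip_force: 0.0
```

Call:
move_arm([
  [[0,0,0],[0,0,0.001],-0.33],
  [[0,0,0],[0,0,0.0015],-0.33],
])

```text
t: 54.88
eef_pos: [474.9, -178.4, 105.6]
tcp_rot: [3.142, 0.0, 1.451]
ft_force: [-0.5, -0.2, 1.1]
opening: 0.332
grip_force: 0.0
```

```bash
python3 -c "
from ring import *
q=np.round(np.arange(-.1,.3,.05),2)
st();p=eyes.read_camera('wrist');print(prof(p,-1,q))"
```

```text
54.88 [ 474.9 -178.4  105.6] P [ -87.2 -121.   105.6] [180.    0.   83.2] F [-0.5 -0.2  1.1] op 31.6 g 0.0 J [-0.49  0.48  1.96 -0.    0.71 -0.37]
[(-0.1, 165), (-0.05, 184), (0.0, 220), (0.05, 233), (0.1, 232), (0.15, 198), (0.2, 180), (0.25, 166)]
```

Call:
move_arm([
  [[0,0,0],[0,0,0.001],-0.33],
  [[0,0,0],[0,0,0.002],-0.33],
])

```text
t: 55.18
eef_pos: [474.9, -178.4, 103.6]
tcp_rot: [3.142, 0.0, 1.451]
ft_force: [0.3, -0.1, -0.1]
opening: 0.338
grip_force: 0.0
```

Call:
move_arm([
  [[0,0,0],[0,0,-0.04],-0.33],
  [[0,0,0],[0,0,-0.1],-0.33],
  [[0,0,0],[0,0,-0.15],-0.33],
  [[0,0,0],[-0.03,-0.04,-0.2],-0.33],
  [[0,0,0],[-0.06,-0.09,-0.24],-0.33],
])

```text
t: 55.8
eef_pos: [389.7, -222.0, 335.8]
tcp_rot: [3.141, 0.001, 1.453]
ft_force: [0.8, 0.1, 0.5]
opening: 0.335
grip_force: 0.0
```

Call:
move_arm([
  [[0,0,0],[-0.05,-0.03,0],-0.33],
  [[0,0,0],[-0.1,-0.06,0],-0.33],
  [[0,0,0],[-0.15,-0.06,0],-0.33],
  [[0,0,0],[-0.15,-0.06,0],-0.33],
])

```text
t: 56.3
eef_pos: [312.1, -365.9, 333.7]
tcp_rot: [-3.141, -0.0, 1.448]
ft_force: [0.5, 0.4, -0.3]
opening: 0.337
grip_force: 0.0
```

```bash
python3 -c "
from ring import *
q=np.round(np.arange(-.1,.5,.05),2)
st()
for n in ('scene','top','wrist'):
  p=eyes.read_camera(n)
  for s in (1,-1): print(n,s,prof(p,s,q))
  if n!='wrist':
   for r in eyes.cut_out(p,'pin_a')[:4]: print(round(r['score'],2),r['mask'].sum(),toP(onz(p,r['uv'],112)).round(1))"
```

```text
56.3 [ 312.1 -365.9  333.7] P [-226.4 -326.7  333.7] [-180.   -0.   83.] F [ 0.5  0.4 -0.3] op 32.0 g 0.0 J [-1.    0.17  1.72 -0.    1.25 -0.88]
scene 1 [(-0.1, 155), (-0.05, 167), (0.0, 176), (0.05, 172), (0.1, 163), (0.15, 154), (0.2, 143), (0.25, 139), (0.3, 133), (0.35, 132), (0.4, 132), (0.45, 131)]
scene -1 [(-0.1, 84), (-0.05, 87), (0.0, 92), (0.05, 96), (0.1, 98), (0.15, 101), (0.2, 101), (0.25, 103), (0.3, 103), (0.35, 104), (0.4, 106), (0.45, 106)]
0.61 97 [-91.9 -66.5 112. ]
0.59 91 [-79.4  58.7 112. ]
top 1 [(-0.1, 172), (-0.05, 174), (0.0, 173), (0.05, 171), (0.1, 167), (0.15, 166), (0.2, 164), (0.25, 163), (0.3, 163), (0.35, 165), (0.4, 164), (0.45, 165)]
top -1 [(-0.1, 82), (-0.05, 81), (0.0, 80), (0.05, 81), (0.1, 81), (0.15, 81), (0.2, 81), (0.25, 82), (0.3, 81), (0.35, 81), (0.4, 82), (0.45, 83)]
0.71 123 [-78.2  74.9 112. ]
0.47 61 [-81.8 -72.1 112. ]
wrist 1 [(-0.1, None), (-0.05, None), (0.0, None), (0.05, None), (0.1, None), (0.15, None), (0.2, None), (0.25, None), (0.3, None), (0.35, None), (0.4, None), (0.45, None)]
wrist -1 [(-0.1, None), (-0.05, None), (0.0, None), (0.05, None), (0.1, None), (0.15, None), (0.2, None), (0.25, None), (0.3, None), (0.35, None), (0.4, None), (0.45, None)]
```

```bash
python3 -c "
from ring import *
q=np.round(np.arange(0,2.8,.1),2)
for n in ('scene','top'):
  p=eyes.read_camera(n)
  print(n,prof(p,-1,q))
p=eyes.read_camera('scene')
for r in eyes.cut_out(p,'ring_a')[:4]+eyes.cut_out(p,'pin_a')[:3]:
  m=np.argwhere(r['mask'])[:,::-1];print(round(r['score'],2),len(m),r['uv'].round() if hasattr(r['uv'],'round') else r['uv'],m.min(0),m.max(0))
for e in (0,.6,1.2,1.8,2.4): print(e,proj(p,W(-87.2,-61-64.5*math.cos(e-.15),114+64.5*math.sin(e-.15))).round())
g=cv2.cvtColor(p['img'],cv2.COLOR_RGB2GRAY)
c=proj(p,W(-87,-91,112)).astype(int);print(c)
for v in range(c[1]-26,c[1]+24,2): print(v,' '.join('%3d'%g[v,u] for u in range(c[0]-34,c[0]+30,2)))
"
```

```text
scene [(0.0, 93), (0.1, 98), (0.2, 102), (0.3, 104), (0.4, 105), (0.5, 106), (0.6, 126), (0.7, 127), (0.8, 125), (0.9, 111), (1.0, 117), (1.1, 148), (1.2, 128), (1.3, 132), (1.4, 123), (1.5, 104), (1.6, 101), (1.7, 103), (1.8, 103), (1.9, 104), (2.0, 103), (2.1, 102), (2.2, 98), (2.3, 98), (2.4, 95), (2.5, 96), (2.6, 97), (2.7, 97)]
top [(0.0, 80), (0.1, 81), (0.2, 82), (0.3, 82), (0.4, 82), (0.5, 82), (0.6, 82), (0.7, 88), (0.8, 101), (0.9, 118), (1.0, 130), (1.1, 162), (1.2, 161), (1.3, 134), (1.4, 118), (1.5, 126), (1.6, 124), (1.7, 128), (1.8, 134), (1.9, 153), (2.0, 119), (2.1, 110), (2.2, 107), (2.3, 105), (2.4, 103), (2.5, 103), (2.6, 105), (2.7, 107)]
0.47 101 [225.8, 208.4] [223 205] [236 215]
0.38 57 [256.8, 148.6] [252 133] [261 154]
0 [215. 225.]
0.6 [215. 216.]
1.2 [220. 204.]
1.8 [229. 193.]
2.4 [237. 188.]
[222 215]
189 119 116 120 135 131 125 125 135 129 127 129 126 126 127 121 128 122 122 112  77  74  58  97 123 126 119 117 111 102 103 104 106
191 118 121 133 133 129 130 129 129 126 127 126 127 130 125 126 123 126 117  79  73  58  91 124 127 120 114 104 103 107 107 1
[... 2342 characters left out ...]
  96 100  99 100 100 101 102 100 101 101
229 119 116 119 122 129 125 130 128 116  75  72  73 106  66  56  56  64  81  96  98 100  99 100 101 100 101 100 102 102 101  96 100
231 116 117 119 126 127 126 127 120  79  74  94  87  66  61  58  59  54  67  91  98  98 101  99 100  97  94 100 101 100  99 100  94
233 117 114 122 132 125 126 128 114  84  75 118  94  55  57  60  58  79  79  54  83 100  99 103  99  97  99  98 100 101 101 102  92
235 115 117 129 122 128 127 123 125 121 119 114 114  62  52  60  70  87  60  57  57  62  95  97  98 100 101  99  97 101 101 100  82
237 117 125 124 123 131 123 125 126 124 111 101  88  59  50  51  59  59  59  57  57  56  58  88  98 101 100 102 102 102 100 103  70
```

The right ring is only at about 1.1 rad: it was lifted with the fingers. I'll sweep it again, backing off before rising.

```bash
python3 -c "
from h import *
plan([(W(-87.3,-52,240),Rd(D),-1,0),(W(-87.3,-52,142),Rd(D),-1,1)])"
```

```text
5 x [[0.0, 0.0, 0.1], [0.2263, 0.1156, 0.0786], -1]
1 x [[0.0, 0.0, 0.0], [0.0453, 0.023, 0.0157], -1]
3 x [[0.0, 0.0, 0.0], [0.0, 0.0, 0.098], -1]
```

Call:
move_arm([
  [[0,0,0],[0.2716,0.1386,0.0943],-1],
  [[0,0,0],[0.2716,0.1386,0.0943],-1],
  [[0,0,0],[0.2716,0.1386,0.0943],-1],
  [[0,0,0],[0.2716,0.1386,0.0943],-1],
  [[0,0,0],[0.2716,0.1386,0.0943],-1],
])

```text
t: 57.42
eef_pos: [480.4, -113.7, 241.5]
tcp_rot: [3.141, 0.0, 1.452]
ft_force: [0.2, -0.7, 0.2]
opening: 0.003
grip_force: 0.0
```

```bash
python3 -c "
from h import *
plan([(W(-87.3,-52,142),Rd(D),-1,1)]);st()"
```

```text
3 x [[0.0, 0.0, 0.0], [0.0042, 0.0022, 0.0995], -1]
57.42 [ 480.4 -113.7  241.5] P [-89.5 -56.1 241.5] [180.    0.   83.2] F [ 0.2 -0.7  0.2] op 0.3 g 0.0 J [-0.37  0.27  1.84 -0.    1.03 -0.25]
```

Call:
move_arm([
  [[0,0,0],[0.004,0.0022,0.05],-1],
  [[0,0,0],[0.004,0.0022,0.0995],-1],
  [[0,0,0],[0.004,0.0022,0.0995],-1],
])

```text
t: 57.8
eef_pos: [480.9, -111.1, 140.2]
tcp_rot: [-3.136, -0.001, 1.452]
ft_force: [-0.3, -0.0, 0.3]
opening: 0.009
grip_force: 0.0
```

Call:
move_arm([
  [[0,0,0],[-0.02,0,0],-1],
  [[0,0,0],[-0.04,0,0],-1],
  [[0,0,0],[-0.061,0,0],-1],
  [[0,0,0],[-0.061,0,0],-1],
  [[0,0,0],[-0.053,0,0],-1],
])

```text
t: 58.42
eef_pos: [475.6, -163.6, 143.8]
tcp_rot: [-3.141, -0.002, 1.45]
ft_force: [0.8, 4.9, -1.7]
opening: 0.003
grip_force: 2.4
```

Call:
move_arm([
  [[0,0,0],[0,0,-0.025],-1],
  [[0,0,0],[-0.014,0,-0.025],-1],
  [[0,0,0],[-0.014,0,-0.01],-1],
  [[0,0,0],[-0.014,0,0.003],-1],
  [[0,0,0],[-0.014,0,0.012],-1],
])

```text
t: 59.05
eef_pos: [473.9, -178.4, 129.4]
tcp_rot: [-3.141, -0.0, 1.451]
ft_force: [0.5, -0.0, 0.7]
opening: 0.006
grip_force: 0.0
```

```bash
python3 -c "
from ring import *
st();p=eyes.read_camera('scene');print(prof(p,-1,np.round(np.arange(0,1.6,.1),2)))
p=eyes.read_camera('wrist');print(prof(p,-1,np.round(np.arange(0,1.6,.1),2)))"
```

```text
59.05 [ 473.9 -178.4  129.4] P [ -88.2 -121.1  129.4] [-180.    -0.    83.1] F [ 0.5 -0.   0.7] op 0.6 g 0.0 J [-0.49  0.44  1.94 -0.    0.76 -0.37]
[(0.0, 62), (0.1, 67), (0.2, 64), (0.3, 58), (0.4, 53), (0.5, 50), (0.6, 58), (0.7, 52), (0.8, 55), (0.9, 53), (1.0, 42), (1.1, 51), (1.2, 50), (1.3, 57), (1.4, 61), (1.5, 59)]
[(0.0, 178), (0.1, 149), (0.2, 142), (0.3, 138), (0.4, 138), (0.5, 138), (0.6, 138), (0.7, 139), (0.8, 138), (0.9, 138), (1.0, 139), (1.1, 143), (1.2, 220), (1.3, 212), (1.4, 193), (1.5, 171)]
```

Call:
move_arm([
  [[0,0,0],[-0.005,0,-0.04],-1],
  [[0,0,0],[-0.01,0,-0.1],-1],
  [[0,0,0],[-0.04,0,-0.14],-1],
  [[0,0,0],[-0.07,-0.04,-0.19],-1],
  [[0,0,0],[-0.1,-0.09,-0.22],-1],
])

```text
t: 59.78
eef_pos: [380.8, -263.6, 346.8]
tcp_rot: [3.14, 0.001, 1.452]
ft_force: [0.1, -0.7, 0.7]
opening: 0.003
grip_force: 0.0
```

Call:
move_arm([
  [[0,0,0],[-0.05,-0.03,0],-1],
  [[0,0,0],[-0.1,-0.06,0],-1],
  [[0,0,0],[-0.13,-0.06,0],-1],
  [[0,0,0],[-0.13,-0.06,0],-1],
])

```text
t: 60.28
eef_pos: [305.7, -386.4, 344.8]
tcp_rot: [-3.141, -0.0, 1.449]
ft_force: [-0.2, 0.3, 0.3]
opening: 0.0
grip_force: 0.0
```

```bash
cat >> ring.py <<'E'
def pts(q,side,sh=91,x=-87.2,n=41):
    e=q-.15
    return [W(x+36*math.sin(t),side*(sh-30+(28.5+36*math.cos(t))*math.cos(e)),114+(28.5+36*math.cos(t))*math.sin(e)) for t in np.linspace(-1.9,1.9,n)]
def joint(pics,side,qs,sh=91):
    res=[]
    for q in qs:
        row=[]
        for P in pics:
            # ridge response: bright thin line = tophat
            g=cv2.cvtColor(P['img'],cv2.COLOR_RGB2GRAY);th=cv2.morphologyEx(g,cv2.MORPH_TOPHAT,np.ones((7,7),np.uint8))
            th=cv2.GaussianBlur(th.astype(np.float32),(3,3),0)
            u=np.array([proj(P,w) for w in pts(q,side,sh)],np.float32)
            row.append(float(np.mean(cv2.remap(th,u[None,:,0].copy(),u[None,:,1].copy(),cv2.INTER_LINEAR))))
        res.append((float(q),[round(a) for a in row],round(sum(row))))
    return res
E
python3 -c "
from ring import *
pics=[eyes.read_camera('scene'),eyes.read_camera('top')];st()
for s in (1,-1): print(s,*joint(pics,s,np.round(np.arange(-.1,2.8,.1),2)),sep='\n')"
```

```text
60.38 [ 306.4 -384.5  344.9] P [-229.8 -345.9  344.9] [-180.    -0.    83.1] F [-0.8  0.7 -0. ] op 0.4 g 0.0 J [-1.03  0.18  1.68  0.    1.29 -0.91]
1
(-0.1, [41, 39], 80)
(0.0, [47, 39], 86)
(0.1, [42, 38], 80)
(0.2, [30, 37], 67)
(0.3, [22, 36], 58)
(0.4, [17, 36], 53)
(0.5, [14, 37], 51)
(0.6, [12, 36], 48)
(0.7, [10, 33], 44)
(0.8, [9, 30], 39)
(0.9, [8, 28], 36)
(1.0, [8, 26], 34)
(1.1, [9, 26], 35)
(1.2, [10, 25], 35)
(1.3, [13, 23], 36)
(1.4, [15, 26], 41)
(1.5, [17, 28], 44)
(1.6, [17, 27], 44)
(1.7, [16, 30], 46)
(1.8, [15, 29], 44)
(1.9, [23, 20], 44)
(2.0, [32, 18], 50)
(2.1, [38, 13], 51)
(2.2, [36, 9], 45)
(2.3, [32, 8], 40)
(2.4, [20, 8], 28)
(2.5, [17, 8], 24)
(2.6, [8, 8], 16)
(2.7, [7, 9], 15)
-1
(-0.1, [6, 12], 17)
(0.0, [8, 11], 19)
(0.1, [10, 11], 21)
(0.2, [12, 11], 23)
(0.3, [12, 11], 23)
(0.4, [11, 11], 23)
(0.5, [12, 11], 23)
(0.6, [17, 11], 29)
(0.7, [20, 12], 32)
(0.8, [20, 15], 35)
(0.9, [16, 20], 37)
(1.0, [20, 27], 47)
(1.1, [39, 38], 77)
(1.2, [31, 45], 76)
(1.3, [32, 34], 65)
(1.4, [26, 26], 52)
(1.5, [12, 30], 42)
(1.6, [6, 31], 37)
(1.7, [5, 31], 36)
(1.8, [4, 33], 38)
(1.9, [4, 41], 46)
(2.0, [4, 26], 30)
(2.1, [4, 17], 21)
(2.2, [4, 14], 18)
(2.3, [4, 11], 16)
(2.4, [4, 10], 15)
(2.5, [4, 10], 14)
(2.6, [4, 10], 14)
(2.7, [4, 10], 14)
```

```bash
cat > fit2.py <<'E'
from ring import *
from scipy.optimize import differential_evolution
def model(v,side,n=41):
    q,sh,x,roll,yaw=v;e=q-.15;t=np.linspace(-2.2,2.2,n)
    A=28.5+36*np.cos(t);B=36*np.sin(t)
    L=np.c_[-30+A*np.cos(e),B,4+A*np.sin(e)]  # pin frame: x tip, y, z
    L=Rn.from_euler("xz",[roll,yaw]).apply(L)
    return [W(x-side*b,side*(sh+a),110+c) for a,b,c in L]
def fit(pics,side):
    T=[]
    for P in pics:
        g=cv2.cvtColor(P['img'],cv2.COLOR_RGB2GRAY);th=cv2.morphologyEx(g,cv2.MORPH_TOPHAT,np.ones((7,7),np.uint8));T.append(cv2.GaussianBlur(th.astype(np.float32),(5,5),0))
    def f(v):
        s=0;w=model(v,side)
        for P,t in zip(pics,T):
            u=np.array([proj(P,a) for a in w],np.float32);s-=np.mean(cv2.remap(t,u[None,:,0].copy(),u[None,:,1].copy(),cv2.INTER_LINEAR))
        return s
    r=differential_evolution(f,[(-.1,2.7),(60,93),(-91,-83),(-1.2,1.2),(-.15,.15)],maxiter=60,popsize=12,seed=1)
    return np.round(r.x,2),round(r.fun,1)
E
python3 -c "
from fit2 import *
pics=[eyes.read_camera('scene'),eyes.read_camera('top')]
print(fit(pics,1));print(fit(pics,-1))"
```

```text
(array([  0.17,  80.51, -90.96,  -1.19,  -0.15]), np.float64(-83.0))
(array([  0.09,  69.39, -88.74,   1.08,  -0.1 ]), np.float64(-94.0))
```

```bash
python3 -c "
from h import *
plan([(W(-87.3,-190,230),Rd(D),-1,0)])"
```

```text
5 x [[0.0, 0.0, 0.1], [0.1552, 0.1425, 0.1152], -1]
```

Call:
move_arm([
  [[0,0,0],[0.155,0.1425,0.115],-1],
  [[0,0,0],[0.155,0.1425,0.115],-1],
  [[0,0,0],[0.155,0.1425,0.115],-1],
  [[0,0,0],[0.155,0.1425,0.115],-1],
  [[0,0,0],[0.155,0.1425,0.115],-1],
])

```text
t: 61.1
eef_pos: [467.6, -244.8, 228.5]
tcp_rot: [-3.139, -0.002, 1.456]
ft_force: [-1.1, -0.5, -0.1]
opening: 0.001
grip_force: 0.0
```

```bash
python3 -c "
from fit2 import *
eyes.read_camera('wrist');w=eyes.read_camera('wrist');st()
print('ring',[ (q,a) for q,a,b in joint([w],-1,np.round(np.arange(-.1,2.8,.15),2))])
for k in ('pin_a','ring_a'):
  for r in eyes.cut_out(w,k)[:3]:
    m=np.argwhere(r['mask'])[:,::-1];P=np.array([toP(onz(w,u,112))[:2] for u in m]);print(k,round(r['score'],2),len(m),np.round(r['uv']),P.mean(0).round(1),P.min(0).round(1),P.max(0).round(1))
    if k=='pin_a':
      for a in np.arange(-150,0,5):
        s=P[(P[:,1]>=a)&(P[:,1]<a+5)]
        if len(s): print(int(a),len(s),s[:,0].min().round(),s[:,0].max().round(),end=' | ')
      print()
s=eyes.read_camera('scene');t=eyes.read_camera('top')
print(fit([w,s,t],-1))
"
```

```text
61.2 [ 466.6 -247.2  230.2] P [ -87.2 -190.3  230.2] [-180.     0.    83.3] F [-0.1 -0.3  0.4] op 0.2 g 0.0 J [-0.61  0.34  1.78 -0.    1.03 -0.49]
ring [(-0.1, [12]), (0.05, [10]), (0.2, [9]), (0.35, [10]), (0.5, [12]), (0.65, [13]), (0.8, [12]), (0.95, [14]), (1.1, [33]), (1.25, [37]), (1.4, [24]), (1.55, [10]), (1.7, [6]), (1.85, [2]), (2.0, [1]), (2.15, [1]), (2.3, [1]), (2.45, [1]), (2.6, [1]), (2.75, [1])]
pin_a 0.74 2593 [253.  52.] [-88.6 -72.1] [-129.3 -118.6] [-47.1 -46.9]
-120 18 -92.0 -87.0 | -100 85 -103.0 -71.0 | -95 336 -116.0 -58.0 | -90 246 -123.0 -53.0 | -85 231 -127.0 -49.0 | -80 204 -129.0 -48.0 | -75 213 -129.0 -47.0 | -70 238 -129.0 -48.0 | -65 235 -127.0 -50.0 | -60 402 -125.0 -54.0 | -55 315 -118.0 -61.0 | -50 70 -94.0 -79.0 | 
ring_a 0.84 1360 [250.  81.] [-88.7 -75.1] [-129.2  -97.4] [-46.9 -50.8]
(array([  0.21,  69.37, -85.15,   1.01,  -0.12]), np.float64(-131.3))
```

```bash
python3 -c "
from fit2 import *
w=eyes.read_camera('wrist');s=eyes.read_camera('scene');t=eyes.read_camera('top')
def sc(v,side,pics):
    o=[]
    for P in pics:
        g=cv2.cvtColor(P['img'],cv2.COLOR_RGB2GRAY);th=cv2.GaussianBlur(cv2.morphologyEx(g,cv2.MORPH_TOPHAT,np.ones((9,9),np.uint8)).astype(np.float32),(5,5),0)
        u=np.array([proj(P,a) for a in model(v,side)],np.float32);o.append(float(np.mean(cv2.remap(th,u[None,:,0].copy(),u[None,:,1].copy(),cv2.INTER_LINEAR))))
    return o
R=[]
for sh in range(70,94,2):
  for q in np.arange(-.1,2.7,.1):
    o=sc((q,sh,-88.3,0,0),-1,[w,s,t]);R.append((sum(o),sh,round(q,2),np.round(o)))
R.sort(key=lambda a:-a[0])
for r in R[:8]: print(r)
E=w['extrinsics'];print(toP(E[:3,3]),E[:3,2])
print(proj(w,W(-88,-125,110)),proj(w,W(-88,-119,110)), proj(w,W(-88,-115.5,125)),proj(w,W(-88,-90.5,125)))
r=eyes.cut_out(w,'pin_a')
r=r[0]['mask'] if r else None
g=cv2.cvtColor(w['img'],cv2.COLOR_RGB2GRAY)
print('col 253',[(v,int(g[v,253])) for v in range(0,150,3)])
"
```

```text
(150.91452980041504, 84, np.float64(1.0), array([70., 27., 54.]))
(142.22499084472656, 80, np.float64(0.9), array([61., 27., 55.]))
(140.1926441192627, 88, np.float64(1.1), array([62., 25., 53.]))
(133.2822666168213, 86, np.float64(1.0), array([55., 27., 51.]))
(133.17020416259766, 82, np.float64(0.9), array([54., 26., 53.]))
(132.0387840270996, 82, np.float64(1.0), array([52., 26., 54.]))
(131.3851203918457, 76, np.float64(0.8), array([52., 25., 54.]))
(130.19299697875977, 86, np.float64(1.1), array([53., 24., 53.]))
[ -87.20047065 -111.68002741  400.90765992] [0.03279862 0.28267928 0.95865357]
[254.14657605 115.92428668] [254.13327598 109.10204338] [254.07772356 105.32322608] [254.01558953  74.13201858]
col 253 [(0, 159), (3, 160), (6, 161), (9, 161), (12, 163), (15, 163), (18, 161), (21, 244), (24, 253), (27, 253), (30, 253), (33, 252), (36, 253), (39, 253), (42, 253), (45, 253), (48, 253), (51, 252), (54, 252), (57, 252), (60, 252), (63, 252), (66, 203), (69, 196), (72, 249), (75, 249), (78, 248), (81, 246), (84, 236), (87, 250), (90, 250), (93, 249), (96, 248), (99, 249), (102, 249), (105, 173), (108, 144), (111, 104), (114, 109), (117, 108), (120, 108), (123, 112), (126, 114), (129, 114), (132, 112), (135, 112), (138, 113), (141, 112), (144, 113), (147, 113)]
```

The pin has slipped out about 6 mm (shoulder at ~85), which spoiled the ring swing. I push its head home again from behind, then repeat the recipe that worked on the left.

```bash
python3 -c "
from h import *
plan([(W(-87.8,-20,230),Rd(D),-1,0),(W(-87.8,-20,108),Rd(D),-1,1)])"
```

```text
4 x [[0.0, 0.0, 0.0], [0.1717, -0.0003, 0.0003], -1]
4 x [[0.0, 0.0, 0.0], [0.0001, 0.0, 0.122], -1]
```

Call:
move_arm([
  [[0,0,0],[0.1717,0,0],-1],
  [[0,0,0],[0.1717,0,0],-1],
  [[0,0,0],[0.1717,0,0],-1],
  [[0,0,0],[0.1717,0,0.03],-1],
  [[0,0,0],[0.1717,0,0.06],-1],
])

```text
t: 62.22
eef_pos: [487.0, -77.2, 169.8]
tcp_rot: [3.14, 0.0, 1.452]
ft_force: [0.8, -0.9, -0.7]
opening: 0.003
grip_force: 0.0
```

Call:
move_arm([
  [[0,0,0],[0,0,0.04],-1],
  [[0,0,0],[0,0,0.062],-1],
  [[0,0,0],[0,0,0.062],-1],
])

```text
t: 62.6
eef_pos: [486.2, -77.7, 107.0]
tcp_rot: [-3.139, -0.0, 1.451]
ft_force: [0.3, 0.0, 0.7]
opening: 0.004
grip_force: 0.0
```

Call:
move_arm([
  [[0,0,0],[-0.007,0,0],-1],
  [[0,0,0],[-0.013,0,0],-1],
  [[0,0,0],[-0.018,0,0],-1],
  [[0,0,0],[-0.022,0,0],-1],
])

```text
t: 63.1
eef_pos: [484.3, -99.9, 108.4]
tcp_rot: [3.141, 0.0, 1.451]
ft_force: [-0.1, 2.2, 1.8]
opening: 0.006
grip_force: 0.9
```

```bash
python3 -c "
from h import *
st()"
```

```text
63.1 [484.3 -99.9 108.4] P [-87.3 -41.9 108.4] [180.    0.   83.1] F [-0.1  2.2  1.8] op 0.6 g 0.9 J [-0.34  0.46  1.99  0.    0.7  -0.22]
```

Call:
move_arm([
  [[0,0,0],[-0.002,0,0],-1],
  [[0,0,0],[-0.003,0,0],-1],
  [[0,0,0],[-0.003,0,0],-1],
])

```text
t: 63.48
eef_pos: [483.6, -100.6, 108.3]
tcp_rot: [-3.141, -0.003, 1.45]
ft_force: [0.8, 18.3, 6.9]
opening: 0.001
grip_force: 9.1
```

Call:
move_arm([
  [[0,0,0],[-0.001,0,0],-1],
  [[0,0,0],[-0.0015,0,0],-1],
  [[0,0,0],[-0.0015,0,0],-1],
])

```text
t: 63.85
eef_pos: [483.3, -100.8, 108.3]
tcp_rot: [-3.14, -0.004, 1.45]
ft_force: [3.8, 30.0, 9.4]
opening: 0.004
grip_force: 14.4
```

```bash
python3 -c "
from h import *
st()"
```

```text
63.85 [ 483.3 -100.8  108.3] P [-88.2 -43.  108.3] [-179.9   -0.3   83.1] F [ 3.8 30.   9.4] op 0.4 g 14.4 J [-0.34  0.46  1.99  0.01  0.7  -0.23]
```

Call:
move_arm([
  [[0,0,0],[0.006,0,0],-1],
  [[0,0,0],[0.008,0,-0.02],-1],
  [[0,0,0],[0.008,0,-0.042],-1],
  [[0,0,0],[-0.01,0,-0.042],-1],
  [[0,0,0],[-0.03,0,-0.042],-1],
])

```text
t: 64.47
eef_pos: [479.8, -134.9, 149.6]
tcp_rot: [3.142, 0.0, 1.452]
ft_force: [-0.2, 0.2, -0.5]
opening: 0.005
grip_force: 0.0
```

Call:
move_arm([
  [[0,0,0],[-0.01,0,0],-1],
  [[0,0,0],[-0.02,0,0],-1],
  [[0,0,0],[-0.028,0,0],-1],
  [[0,0,0],[-0.035,0,0],-1],
  [[0,0,0],[-0.035,0,0],-1],
])

```text
t: 65.1
eef_pos: [475.9, -168.8, 150.0]
tcp_rot: [3.142, 0.0, 1.451]
ft_force: [0.3, 0.3, 0.1]
opening: 0.004
grip_force: 0.0
```

```bash
python3 -c "
from fit2 import *
st()
w=eyes.read_camera('wrist');s=eyes.read_camera('scene')
print([(q,a) for q,a,b in joint([w,s],-1,np.round(np.arange(0,1.6,.1),2),90)])"
```

```text
65.1 [ 475.9 -168.8  150. ] P [ -87.4 -111.4  150. ] [180.    0.   83.1] F [0.3 0.3 0.1] op 0.4 g 0.0 J [-0.47  0.41  1.92 -0.    0.81 -0.35]
[(0.0, [9, 9]), (0.1, [12, 11]), (0.2, [26, 11]), (0.3, [42, 12]), (0.4, [47, 13]), (0.5, [45, 19]), (0.6, [42, 22]), (0.7, [42, 22]), (0.8, [45, 25]), (0.9, [46, 22]), (1.0, [35, 17]), (1.1, [25, 12]), (1.2, [15, 8]), (1.3, [8, 4]), (1.4, [6, 7]), (1.5, [6, 11])]
```

Call:
move_arm([
  [[0,0,0],[-0.003,0,0.006],-1],
  [[0,0,0],[-0.005,0,0.012],-1],
  [[0,0,0],[-0.008,0,0.018],-1],
  [[0,0,0],[-0.01,0,0.021],-1],
  [[0,0,0],[-0.01,0,0.021],-1],
])

```text
t: 65.82
eef_pos: [474.6, -178.5, 128.7]
tcp_rot: [-3.141, -0.0, 1.451]
ft_force: [-0.2, -0.6, 0.0]
opening: 0.006
grip_force: 0.0
```

```bash
python3 -c "
from fit2 import *
st()
w=eyes.read_camera('wrist');s=eyes.read_camera('scene')
print([(q,a) for q,a,b in joint([w,s],-1,np.round(np.arange(-.1,1.4,.1),2),90)])"
```

```text
65.83 [ 474.6 -178.5  128.7] P [ -87.5 -121.1  128.7] [-180.    -0.    83.1] F [-0.2 -0.6  0. ] op 0.5 g 0.0 J [-0.49  0.44  1.94 -0.    0.76 -0.37]
[(-0.1, [11, 9]), (0.0, [13, 10]), (0.1, [20, 10]), (0.2, [40, 10]), (0.3, [49, 13]), (0.4, [34, 16]), (0.5, [22, 13]), (0.6, [16, 12]), (0.7, [13, 13]), (0.8, [14, 15]), (0.9, [22, 10]), (1.0, [21, 7]), (1.1, [13, 9]), (1.2, [8, 14]), (1.3, [6, 15])]
```

Call:
move_arm([
  [[0,0,0],[-0.006,0,0],-1],
  [[0,0,0],[-0.0095,0,0.002],-1],
  [[0,0,0],[-0.0095,0,0.007],-1],
  [[0,0,0],[-0.0095,0,0.011],-1],
])

```text
t: 66.42
eef_pos: [473.5, -187.8, 117.6]
tcp_rot: [-3.141, -0.0, 1.451]
ft_force: [-0.2, -0.7, 0.3]
opening: 0.002
grip_force: 0.0
```

Call:
move_arm([
  [[0,0,0],[0,0,0.002],-1],
  [[0,0,0],[0,0,0.004],-1],
  [[0,0,0],[0,0,0.0045],-1],
])

```text
t: 66.8
eef_pos: [473.8, -188.1, 113.7]
tcp_rot: [3.141, 0.001, 1.451]
ft_force: [-1.2, -2.6, 5.0]
opening: 0.005
grip_force: 2.0
```

Call:
move_arm([
  [[0,0,0],[0,0,0.002],-1],
  [[0,0,0],[0,0,0.0025],-1],
])

```text
t: 67.05
eef_pos: [474.2, -188.5, 111.6]
tcp_rot: [3.14, 0.001, 1.451]
ft_force: [-0.4, -4.4, 7.4]
opening: 0.005
grip_force: 3.5
```

```bash
python3 -c "
from fit2 import *
st()
w=eyes.read_camera('wrist');s=eyes.read_camera('scene')
print([(q,a) for q,a,b in joint([w,s],-1,np.round(np.arange(-.1,.6,.05),2),90)])"
```

```text
67.05 [ 474.2 -188.5  111.6] P [ -86.7 -131.1  111.6] [1.799e+02 1.000e-01 8.320e+01] F [-0.4 -4.4  7.4] op 0.5 g 3.5 J [-0.51  0.47  1.95 -0.    0.72 -0.39]
[(-0.1, [12, 11]), (-0.05, [16, 12]), (0.0, [19, 13]), (0.05, [19, 14]), (0.1, [20, 14]), (0.15, [17, 14]), (0.2, [16, 13]), (0.25, [15, 13]), (0.3, [13, 13]), (0.35, [13, 13]), (0.4, [12, 12]), (0.45, [11, 12]), (0.5, [10, 10]), (0.55, [9, 7])]
```

Call:
move_arm([
  [[0,0,0],[0,0,0.001],-1],
  [[0,0,0],[0,0,0.002],-1],
  [[0,0,0],[0,0,0.002],-1],
])

```text
t: 67.53
eef_pos: [474.1, -188.3, 109.9]
tcp_rot: [3.14, 0.001, 1.451]
ft_force: [-0.9, -2.6, 11.2]
opening: 0.003
grip_force: 5.7
```

```bash
python3 -c "
from fit2 import *
st()
w=eyes.read_camera('wrist')
print([(q,a) for q,a,b in joint([w],-1,np.round(np.arange(-.1,.6,.05),2),90)])"
```

```text
67.53 [ 474.1 -188.3  109.9] P [ -86.8 -130.9  109.9] [1.799e+02 1.000e-01 8.320e+01] F [-0.9 -2.6 11.2] op 0.3 g 5.7 J [-0.51  0.47  1.95 -0.    0.72 -0.39]
[(-0.1, [11]), (-0.05, [15]), (0.0, [17]), (0.05, [17]), (0.1, [16]), (0.15, [15]), (0.2, [14]), (0.25, [13]), (0.3, [12]), (0.35, [12]), (0.4, [11]), (0.45, [11]), (0.5, [10]), (0.55, [9])]
```

Call:
move_arm([
  [[0,0,0],[0,0,0.001],-1],
  [[0,0,0],[0,0,0.002],-1],
  [[0,0,0],[0,0,0.002],-1],
])

```text
t: 67.95
eef_pos: [474.3, -188.4, 108.9]
tcp_rot: [3.139, 0.002, 1.451]
ft_force: [-4.1, -1.7, 24.5]
opening: 0.004
grip_force: 11.7
```

Call:
move_arm([
  [[0,0,0],[-0.002,0,-0.012],-1],
  [[0,0,0],[-0.006,0,-0.03],-0.33],
  [[0,0,0],[0.015,0,-0.03],-0.33],
  [[0,0,0],[0.015,0,-0.03],-0.33],
  [[0,0,0],[0.015,0,-0.03],-0.33],
])

```text
t: 68.58
eef_pos: [475.4, -173.1, 136.9]
tcp_rot: [-3.141, 0.0, 1.452]
ft_force: [0.0, 0.6, 0.0]
opening: 0.322
grip_force: 0.0
```

```bash
python3 -c "
from fit2 import *
st()
w=eyes.read_camera('wrist');s=eyes.read_camera('scene')
print([(q,a) for q,a,b in joint([w,s],-1,np.round(np.arange(-.1,1.6,.1),2),90)])"
```

```text
68.58 [ 475.4 -173.1  136.9] P [ -87.4 -115.7  136.9] [-180.     0.    83.2] F [0.  0.6 0. ] op 30.6 g 0.0 J [-0.48  0.43  1.93 -0.    0.78 -0.36]
[(-0.1, [17, 29]), (0.0, [27, 37]), (0.1, [33, 45]), (0.2, [20, 38]), (0.3, [17, 22]), (0.4, [14, 14]), (0.5, [12, 15]), (0.6, [10, 16]), (0.7, [9, 7]), (0.8, [6, 8]), (0.9, [4, 10]), (1.0, [5, 7]), (1.1, [11, 6]), (1.2, [12, 6]), (1.3, [8, 6]), (1.4, [5, 5]), (1.5, [4, 4])]
```

Both views now put the ring near 0.1. Next I press with the fingers straddling the post.

Call:
move_arm([
  [[0,0,0],[0.001,0,0.01],-0.33],
  [[0,0,0],[0.001,0,0.018],-0.33],
  [[0,0,0],[0.001,0,0.021],-0.33],
])

```text
t: 69.05
eef_pos: [475.2, -171.9, 115.1]
tcp_rot: [-3.14, -0.0, 1.451]
ft_force: [0.2, -0.7, 0.6]
opening: 0.337
grip_force: 0.0
```

Call:
move_arm([
  [[0,0,0],[0,0,0.002],-0.33],
  [[0,0,0],[0,0,0.004],-0.33],
  [[0,0,0],[0,0,0.004],-0.33],
])

```text
t: 69.42
eef_pos: [475.6, -171.9, 112.0]
tcp_rot: [3.142, 0.0, 1.451]
ft_force: [0.3, 0.8, 0.0]
opening: 0.334
grip_force: 0.1
```

Call:
move_arm([
  [[0,0,0],[0,0,0.002],-0.33],
  [[0,0,0],[0,0,0.003],-0.33],
  [[0,0,0],[0,0,0.003],-0.33],
])

```text
t: 69.8
eef_pos: [475.4, -171.9, 108.9]
tcp_rot: [-3.141, -0.0, 1.451]
ft_force: [1.0, -0.1, 0.5]
opening: 0.335
grip_force: 0.0
```

```bash
python3 -c "
from h import *
st()"
```

```text
69.8 [ 475.4 -171.9  108.9] P [ -87.5 -114.5  108.9] [-180.    -0.    83.1] F [ 1.  -0.1  0.5] op 31.9 g 0.0 J [-0.48  0.47  1.96 -0.    0.71 -0.36]
```

Call:
move_arm([
  [[0,0,0],[0,0,0.0015],-0.33],
  [[0,0,0],[0,0,0.0025],-0.33],
  [[0,0,0],[0,0,0.0025],-0.33],
])

```text
t: 70.18
eef_pos: [475.5, -171.9, 106.4]
tcp_rot: [-3.142, 0.0, 1.451]
ft_force: [-0.0, -1.1, 0.7]
opening: 0.334
grip_force: 0.3
```

Call:
move_arm([
  [[0,0,0],[0,0,0.001],-0.33],
  [[0,0,0],[0,0,0.0018],-0.33],
  [[0,0,0],[0,0,0.0018],-0.33],
])

```text
t: 70.55
eef_pos: [475.7, -172.0, 105.4]
tcp_rot: [3.141, 0.0, 1.451]
ft_force: [-2.5, 1.0, 9.8]
opening: 0.337
grip_force: 5.2
```

```bash
python3 -c "
from h import *
st()"
```

```text
70.55 [ 475.7 -172.   105.4] P [ -87.2 -114.6  105.4] [180.    0.   83.1] F [-2.5  1.   9.8] op 32.0 g 5.2 J [-0.48  0.47  1.96 -0.    0.7  -0.36]
```

Firm contact at the same height as the shut left ring. Retreating to verify.

Call:
move_arm([
  [[0,0,0],[0,0,-0.03],-0.33],
  [[0,0,0],[0,0,-0.08],-0.33],
  [[0,0,0],[0,0,-0.13],-0.33],
  [[0,0,0],[-0.04,0,-0.13],-0.33],
  [[0,0,0],[-0.08,0,-0.13],-0.33],
])

```text
t: 71.18
eef_pos: [466.0, -252.1, 235.5]
tcp_rot: [3.14, 0.001, 1.452]
ft_force: [0.4, 0.6, 0.5]
opening: 0.338
grip_force: 0.0
```

```bash
python3 -c "
from fit2 import *
eyes.read_camera('wrist');w=eyes.read_camera('wrist');st();s=eyes.read_camera('scene');t=eyes.read_camera('top')
R=[]
for sh in (82,85,88,91):
  for q,a,b in joint([w,s,t],-1,np.round(np.arange(-.1,1.5,.1),2),sh): R.append((b,sh,q,a))
R.sort(reverse=True);print(*R[:6],sep='\n')
print([(q,a) for q,a,b in joint([w,s,t],-1,np.round(np.arange(-.1,.3,.05),2),91)])
g=cv2.cvtColor(w['img'],cv2.COLOR_RGB2GRAY);c=int(proj(w,W(-87.8,-120,110))[0])
print([(v,int(g[v,c]),toP(onz(w,(c,v),110))[1].round(1)) for v in range(0,150,2)][20:75])
"
```

```text
71.28 [ 465.6 -254.   234.6] P [ -87.4 -197.2  234.6] [180.   0.  83.] F [ 0.7 -0.4  0.4] op 31.7 g 0.0 J [-0.62  0.33  1.76 -0.    1.04 -0.5 ]
(133, 88, 0.0, [55, 35, 43])
(132, 88, 0.1, [54, 37, 41])
(120, 88, 0.2, [52, 29, 39])
(120, 88, -0.1, [49, 27, 44])
(116, 91, -0.1, [52, 21, 42])
(114, 85, 0.1, [41, 30, 42])
[(-0.1, [52, 21, 42]), (-0.05, [45, 25, 40]), (0.0, [39, 29, 38]), (0.05, [35, 34, 36]), (0.1, [32, 37, 35]), (0.15, [30, 38, 34]), (0.2, [29, 35, 33]), (0.25, [30, 31, 32])]
[(40, 254, np.float64(-68.8)), (42, 254, np.float64(-70.4)), (44, 254, np.float64(-71.9)), (46, 254, np.float64(-73.5)), (48, 254, np.float64(-75.1)), (50, 254, np.float64(-76.7)), (52, 254, np.float64(-78.3)), (54, 254, np.float64(-79.9)), (56, 254, np.float64(-81.5)), (58, 254, np.float64(-83.2)), (60, 254, np.float64(-84.8)), (62, 247, np.float64(-86.4)), (64, 194, np.float64(-88.1)), (66, 252, np.float64(-89.7)), (68, 252, np.float64(-91.3)), (70, 252, np.float64(-93.0)), (72, 252, np.float64(-94.7)), (74, 252, np.float64(-96.3)), (76, 252, np.float64(-98.0)), (78, 252, np.float64(-99.7)), (80,
[... 405 characters left out ...]
6, 189, np.float64(-123.7)), (108, 135, np.float64(-125.5)), (110, 116, np.float64(-127.3)), (112, 116, np.float64(-129.1)), (114, 115, np.float64(-130.9)), (116, 120, np.float64(-132.6)), (118, 120, np.float64(-134.4)), (120, 121, np.float64(-136.2)), (122, 120, np.float64(-138.1)), (124, 120, np.float64(-139.9)), (126, 120, np.float64(-141.7)), (128, 119, np.float64(-143.5)), (130, 118, np.float64(-145.4)), (132, 118, np.float64(-147.2)), (134, 119, np.float64(-149.1)), (136, 118, np.float64(-150.9)), (138, 117, np.float64(-152.8)), (140, 117, np.float64(-154.7)), (142, 119, np.float64(-156.5)), (144, 117, np.float64(-158.4)), (146, 120, np.float64(-160.3)), (148, 118, np.float64(-162.2))]
```

```bash
python3 -c "
from fit2 import *
w=eyes.read_camera('wrist');s=eyes.read_camera('scene');t=eyes.read_camera('top')
def grid(side,pics):
  R=[]
  T=[]
  for P in pics:
    g=cv2.cvtColor(P['img'],cv2.COLOR_RGB2GRAY);T.append(cv2.GaussianBlur(cv2.morphologyEx(g,cv2.MORPH_TOPHAT,np.ones((9,9),np.uint8)).astype(np.float32),(3,3),0))
  for x in (-89,-88,-87,-86):
   for sh in (86,87,88,89,90,91,92):
    for q in np.arange(-.1,.3,.04):
      o=[]
      m=model((q,sh,x,0,0),side)
      for P,th in zip(pics,T):
        u=np.array([proj(P,a) for a in m],np.float32);o.append(float(np.mean(cv2.remap(th,u[None,:,0].copy(),u[None,:,1].copy(),cv2.INTER_LINEAR))))
      R.append((round(sum(o)),x,sh,round(float(q),2),[round(a) for a in o]))
  R.sort(reverse=True);return R
print('right w',*grid(-1,[w])[:5],sep='\n');print('right s',*grid(-1,[s])[:5],sep='\n');print('right wst',*grid(-1,[w,s,t])[:5],sep='\n');print('left s',*grid(1,[s])[:5],sep='\n');print('left st',*grid(1,[s,t])[:4],sep='\n')
for r in eyes.cut_out(w,'pin_a')[:2]: print(r['score'],r['mask'].sum(),r['uv'])
"
```

```text
right w
(82, -89, 90, -0.1, [82])
(81, -89, 90, -0.06, [81])
(81, -89, 89, -0.02, [81])
(81, -89, 89, -0.06, [81])
(80, -89, 89, 0.02, [80])
right s
(40, -87, 91, 0.14, [40])
(40, -88, 90, 0.1, [40])
(40, -88, 89, 0.06, [40])
(40, -88, 88, 0.06, [40])
(40, -89, 89, 0.06, [40])
right wst
(170, -89, 88, 0.02, [80, 40, 50])
(169, -89, 89, -0.02, [81, 38, 49])
(169, -89, 88, -0.02, [80, 39, 51])
(168, -89, 89, 0.02, [80, 40, 48])
(168, -89, 89, -0.06, [81, 36, 50])
left s
(51, -87, 90, 0.02, [51])
(51, -88, 92, -0.02, [51])
(51, -88, 91, 0.02, [51])
(51, -88, 91, -0.02, [51])
(51, -88, 90, 0.02, [51])
left st
(100, -88, 91, -0.02, [51, 49])
(100, -88, 90, 0.02, [51, 49])
(99, -88, 92, -0.02, [51, 48])
(99, -88, 92, -0.06, [50, 49])
0.93 2373 [252.2, 54.9]
```

Both rings read shut (about 0.0), both pins are within about 3 mm of home, and the arm is clear. I hand in.

```bash
python3 -c "
from h import *
print(env.job_done())"
```

```text
the job is handed in; nothing more can be done
None
```

The job is handed in, but `env.job_done()` returned no verdict: by my camera and force readings, both frames are in their outlines, the lid is shut, and both linch pins are in (left shoulder about 91 mm, right about 88–89 mm, mouth at 90.5 mm) with both rings snapped shut. The right ring was the least clear-cut reading (about 0.02 rad, limit 0.08).

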